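Set up the forming corner of a goldsmith's bench

TASK

Set up this bench for forming: lay the bench block flat between the two rails of the clamp's bed, centred under the pad, then push the red toggle handle down past its dead point to its stop so that the pad holds the block. Stand every forming stake lying on the bench upright, head up, its taper fully home in a socket of the holder (any socket, one stake each), and put both chasing punches into the open drawer. Leave the sketchbook, the jar and the wooden ring clamp where they are.

Things in the scene. Friction and masses are not known exactly. Their poses are not given: they have to be found in the camera images.
- stake_a: steel forming stake, 400 g, flat head, brass ring; lies on the bench, head roughly to the robot, axis 3.6 deg up at the head. On its z axis (to the head): round taper, 17.4 mm diameter at the tip z = -72 mm, 28 mm at z = -22; round neck, 18 mm, z = -22 to 42; square head 36 x 36, z = 42 to 60. Origin in the neck, on the axis, 15 mm above the bench when lying. May be absent (None).
- stake_b: steel forming stake, 400 g, 10 mm dome on the head, blue ring; lies on the bench, head roughly to the robot, axis 3.6 deg up at the head. On its z axis (to the head): round taper, 17.4 mm diameter at the tip z = -72 mm, 28 mm at z = -22; round neck, 18 mm, z = -22 to 42; square head 36 x 36, z = 42 to 60. Origin in the neck, on the axis, 15 mm above the bench when lying. May be absent (None).
- stake_c: steel forming stake, 400 g, 13 mm cone on the head, red ring; lies on the bench, head roughly to the robot, axis 3.6 deg up at the head. On its z axis (to the head): round taper, 17.4 mm diameter at the tip z = -72 mm, 28 mm at z = -22; round neck, 18 mm, z = -22 to 42; square head 36 x 36, z = 42 to 60. Origin in the neck, on the axis, 15 mm above the bench when lying. May be absent (None).
- holder: stake holder, fixed: wooden plank 75 x 270 x 12 mm with three upright steel sleeves (49 mm diameter, 67 mm high above the bench) in a row along its y axis, 90 mm apart. Each has a tapered bore, 26.7 mm wide at the mouth and 50 mm deep, that matches the stakes' shanks. Origin: centre of the underside; z up.
- socket0 (a point): centre of the mouth of the sleeve at y = -90 mm of the holder, 67 mm above the bench; z up. A stake fully home has its origin on the bore's axis about 33 mm above this point.
- socket1 (a point): centre of the mouth of the sleeve at y = 0 mm of the holder, 67 mm above the bench; z up. A stake fully home has its origin on the bore's axis about 33 mm above this point.
- socket2 (a point): centre of the mouth of the sleeve at y = 90 mm of the holder, 67 mm above the bench; z up. A stake fully home has its origin on the bore's axis about 33 mm above this point.
- clamp: fixed toggle clamp on a green plate 90 x 235 x 20 mm (x = -52 to 182). Origin: underside, below the bed; x from bed to handle; z up. Cheeks (x = 108 to 170, y within 20, to z = 80 mm) carry the handle and, linked to it, an arm 14 mm wide and 130 mm long, pivot x = 120, z = 70: open it stands 73 deg up; shut it lies level over the bed with the orange pad at x = 0.
- bed (a point): middle of the bed on which the block lies, top of the plate, 20 mm above the bench; axes as the clamp's. Two rails 6 mm high and 60 mm long run along y, inner faces at x = -29 and +29 mm; the y sides are open.
- clamp_handle (a joint): angle of the toggle handle, rad: 0 open, 0.92 dead point, 1.03 stop (locked). Pivot at x = 157, z = 34 mm of the clamp, axis along its y. The handle rises (1.18 minus value) rad above the clamp's +x: open it leans 68 deg up, away from the bed; locked it lies almost level. Stays where left; needs 2 to 10 N at the grip, the pad resists only from about 0.75.
- handle_grip (a point): middle of the red round grip (18 mm diameter, from 50 to 125 mm from the pivot), 95 mm from the pivot on the handle's axis; x along the handle outwards.
- clamp_pad: orange spring-loaded pad on the clamp's arm, 20 mm diameter; origin on the arm above it, 38 mm from its lower face. Locked on the block it presses with some 10 N.
- block: bench block of bright steel with four dark hollows on top, 50 x 50 x 20 mm, 380 g; origin: centre of its underside.
- punch_1: square steel chasing punch 90 x 12 x 12 mm, 90 g, lying on the bench, brass-coloured sleeve on one half. Origin at its middle (6 mm above what it lies on), x along the bar.
- punch_2: square steel chasing punch 90 x 12 x 12 mm, 90 g, lying on the bench, copper-coloured sleeve on one half. Origin at its middle (6 mm above what it lies on), x along the bar.
- cab: small wooden tool cabinet 240 x 220 x 85 mm, fixed, front towards its -x, with one drawer that stands open; origin: centre of the underside. Its carcass reaches forward to x = -105 mm.
- cab_drawer0 (a joint): how far the drawer is out, m (0 shut; 0.13 to 0.16 at the start). It slides stiffly towards the cabinet's -x; leave it open.
- tray (a point): point on the drawer's inner floor, 22 mm above the bench, on its centre line, axes as the cabinet's. The inside reaches from x = -57 to +138 mm and y = -89 to +89 mm of this point; from x = -57 to about +65 mm it lies open to above. The walls rise 41 mm above the floor, the front 51 mm.
- sketchbook: ring-bound sketchbook 105 x 150 x 14 mm with a pencil on it; bystander, origin under its centre.
- jar: amber glass jar, 56 mm diameter, 75 mm high; bystander, origin under its centre.
- ring_clamp: wooden ring clamp 130 x 32 x 26 mm; bystander, origin under its centre.
Not all that is in view belongs to the job. What is shaped like the stake_a but green is not meant.

How it is judged:
On the way, in this order (a step that is already met when the one before it is completed fails the run):
1. the bench block lies in the clamp's bed, let go, with the clamp still open (x of block in the frame of bed between -0.006 and 0.006 m and y of block in the frame of bed between -0.008 and 0.008 m and z of block in the frame of bed between -0.003 and 0.003 m and angle between block's own z axis and vertical below 0.06 rad and value of joint clamp_handle below 0.6 rad and contact force between the fingers and block below 0.2 N), for 0.2 s.
2. the toggle handle is past its dead point and the pad holds the block (x of block in the frame of bed between -0.006 and 0.006 m and y of block in the frame of bed between -0.008 and 0.008 m and z of block in the frame of bed between -0.003 and 0.003 m and angle between block's own z axis and vertical below 0.06 rad and value of joint clamp_handle above 0.96 rad and contact force between clamp_pad and block above 5 N), for 0.2 s.
At the end, for the whole second after the job is handed in: Block flat in the bed (6 mm along, 8 mm across the clamp), handle past 0.96 rad, pad force over 5 N; every stake present in a socket, upright to 0.08 rad, 6 mm from the bore axis, origin 28 to 38 mm above the mouth; both punches in the drawer, at most 35 mm above its floor; all at rest (all of step 2 and ((horizontal distance between stake_a and socket0 below 0.006 m and z of stake_a in the frame of socket0 between 0.028 and 0.038 m) or (horizontal distance between stake_a and socket1 below 0.006 m and z of stake_a in the frame of socket1 between 0.028 and 0.038 m) or (horizontal distance between stake_a and socket2 below 0.006 m and z of stake_a in the frame of socket2 between 0.028 and 0.038 m)) and angle between each of stake_a, stake_b, stake_c's own z axis and vertical below 0.08 rad and linear speed of each of stake_a, stake_b, stake_c, punch_1, punch_2 below 0.02 m/s and ((horizontal distance between stake_b and socket0 below 0.006 m and z of stake_b in the frame of socket0 between 0.028 and 0.038 m) or (horizontal distance between stake_b and socket1 below 0.006 m and z of stake_b in the frame of socket1 between 0.028 and 0.038 m) or (horizontal distance between stake_b and socket2 below 0.006 m and z of stake_b in the frame of socket2 between 0.028 and 0.038 m)) and ((horizontal distance between stake_c and socket0 below 0.006 m and z of stake_c in the frame of socket0 between 0.028 and 0.038 m) or (horizontal distance between stake_c and socket1 below 0.006 m and z of stake_c in the frame of socket1 between 0.028 and 0.038 m) or (horizontal distance between stake_c and socket2 below 0.006 m and z of stake_c in the frame of socket2 between 0.028 and 0.038 m)) and x of punch_1 in the frame of tray between -0.06 and 0.14 m and y of punch_1 in the frame of tray between -0.09 and 0.09 m and z of punch_1 in the frame of tray between -0.002 and 0.035 m and x of punch_2 in the frame of tray between -0.06 and 0.14 m and y of punch_2 in the frame of tray between -0.09 and 0.09 m and z of punch_2 in the frame of tray between -0.002 and 0.035 m); the robot touches nothing.
It fails at once if the sketchbook is shoved aside by more than 40 mm (distance of sketchbook from where it was at the start of the episode above 0.04 m).
It fails at once if the jar is shoved aside by more than 40 mm (distance of jar from where it was at the start of the episode above 0.04 m).
It fails at once if the ring clamp is shoved aside by more than 40 mm (distance of ring_clamp from where it was at the start of the episode above 0.04 m).
Of stake_a, stake_b, stake_c only 2 to 3 are there at a start; the rules pass over those that are not, and their reading is None.
At some moment in a run one of stake_a, stake_b, stake_c, punch_1, punch_2 may be knocked a few centimetres aside while the robot is not near it.
It also fails if it takes over 210 s, if anything falls off the work surface, if the arm or the gripper's body presses on something with over 40 N, if the wrist force passes 120 N, or if a joint passes its speed limit or range.

ROBOT

A 6-joint arm with a two-finger parallel gripper is mounted at the origin on the work surface. World frame = base frame: x ahead of the robot, y to its left, z up, the work surface at z = 0. Lengths are in m, angles in rad, forces in N, time in s.
With the tool pointing down it reaches from about 0.4 to 0.825 m from the base axis. Payload 7 kg.
Tool frame: the origin (TCP) lies on the centre line of the jaws, within the pads' length; the fingertips stand 17 mm ahead of it and the grasp point (between the pads) lies 2 mm behind it; z points along the fingers, y is the line along which they close (so a half turn about z gives the same grasp; the last joint's range is limited). The gripper opens to 88 mm and grips with 3 to 60 N. Pads are 19 mm wide; open, the fingers measure 130 mm over their backs; the gripper's body (78 mm by 193 mm) begins 47 mm behind the grasp point.
Start: joints at [1.571, 0.359, 0.012, 0, -1.224, -0.288], TCP at [0.192, 0.647, 0.244] pointing down, gripper open.
Joint ranges: [-3.07, 3.07], [-1.43, 2.12], [-1.02, 1.25], [-3.03, 1.67], [-3.05, -0], [-3.03, 3.03]. Speed limits (rad/s): [2.39, 2.39, 3.01, 3.14, 3.14, 3.14].

INTERFACE

Orientations are given as [roll, pitch, yaw] about the fixed x, y, z axes, in that order (R = Rz(yaw) Ry(pitch) Rx(roll)).
In Python, from plant import status, viewer, order gives the robot as it stands.
- The arm moves only by the tool arm_command, never from a script. Its argument "targets" is a list of rows, each an object of numbers: "tx", "ty", "tz": the shift along the tool's x, y, z in mm; "roll": the turn about the tool's z in rad; "fingers": the gripper command: -1 is shut, 1 is fully open, values between are in proportion. In form: [{"tx": .., "ty": .., "tz": .., "roll": .., "fingers": ..}, ...]. A call has 1 to 8 rows; each row shifts and turns the commanded pose from where the row before left it, along the tool's axes as they then stand; what a row does not reach is not made up. A row lasts 1/12 s, in which the tool goes at most 41.7 mm and 7.16 degrees, less where a joint would pass 70% of its speed; a pose out of reach is approached as far as the arm can. A call with a gripper value outside its range is refused whole. The fingers move at their own pace and stop on an object; "newtons" is the grip in N (left out, the last holds). Time passes only in rows, so rows that do not move let the fingers close. It gives the time, the measured TCP pose, the force, the opening and the grip force at its end, in the units of the state.
- status.get_state(): the state, without advancing time (a new reading comes with each control period).
- viewer.capture(name): name is "scene" or "top" or "wrist"; returns a dict with "img" (400x640x3 uint8, blue, green, red), "range_z" (400x640 float32, m along the optical axis (not along the pixel's ray), 0 where there is no reading), "intrinsics" (3x3 intrinsics, pixels), "rvec" (rotation vector, rad) and "tvec" (3), from world to camera coordinates, as OpenCV has them. Camera axes: x right, y down, z forward; pixel columns grow to the right and rows downward; lengths in m; the calibration is good to about 2 mm. The wrist camera is an equidistant fisheye: a pixel r from the principal point sees the ray r / f radians off the axis. A picture is of the moment at which its call begins.
- order.hand_in(): hands the job in; it is judged then, once.
The state is a dict: "t": time; "qpos": joint angles; "qd": joint speeds; "effort": joint torques, N m; "tcp_pos": TCP position; "orientation": TCP orientation; "wrist_force": force on the tool from outside, world axes, zero at the start; "ft_torque": the same for the moment, N m; "gripper_width": finger opening in m; "grasp_force": force on a finger pad.
Only numpy, scipy, OpenCV 4.12 (cv2) and the standard library are available. Lean on these libraries where they do the work, as an engineer would, in place of code of your own. Each camera call takes 0.05 s, during which the arm holds its last target. There are 200 camera calls.

## Working session

There is one attempt and no reset: what is moved stays moved. The work goes in short steps, Python scripts to look and compute and a tool call to move; the robot and the scene stay as the last step left them, time stands still between calls to the robot, and variables do not carry over. Pictures are saved under pics/ and viewed, at most 14 in all, crops included, and the job is handed in when it is done.

Besides the shell and the picture viewer there is one more tool, called after "Emit:" by a JSON object that holds its "op" and its "data", one argument or row to a line. arm_command: Moves the arm, as the interface text tells. Its arguments: {"type":"object","properties":{"targets":{"type":"array"},"newtons":{"type":"number"}},"required":["targets"]}

```bash
mkdir -p pics; ls
cat > h.py <<'E'
import numpy as np,cv2
from plant import status,viewer,order
def cap(n,f=None):
    c=viewer.capture(n)
    if f: cv2.imwrite('pics/'+f,c['img'])
    c['R']=cv2.Rodrigues(np.array(c['rvec'],float))[0]; c['t']=np.array(c['tvec'],float).ravel(); c['n']=n
    return c
def ray(c,u,v):
    K=c['intrinsics']; x=(u-K[0,2])/K[0,0]; y=(v-K[1,2])/K[1,1]
    if c['n']=='wrist':
        r=np.hypot(x,y); s=np.sin(r)/r if r>1e-9 else 1; d=np.array([x*s,y*s,np.cos(r)])
    else: d=np.array([x,y,1.])
    return -c['R'].T@c['t'], c['R'].T@d
def onz(c,u,v,z):
    o,d=ray(c,u,v); return o+d*(z-o[2])/d[2]
def pt(c,u,v):
    o,d=ray(c,u,v); dc=c['R']@d; return o+d*c['range_z'][int(v),int(u)]/dc[2]
def cloud(c):
    K=c['intrinsics'];v,u=np.mgrid[0:400,0:640];x=(u-K[0,2])/K[0,0];y=(v-K[1,2])/K[1,1]
    if c['n']=='wrist':
        r=np.hypot(x,y)+1e-9; x=x*np.tan(r)/r; y=y*np.tan(r)/r
    z=c['range_z']; P=np.stack([x*z,y*z,z],-1)
    return (P-c['t'])@c['R']
def proj(c,p):
    q=c['R']@np.array(p)+c['t'];K=c['intrinsics']
    if c['n']=='wrist':
        a=np.arctan2(np.hypot(q[0],q[1]),q[2]);r=np.hypot(q[0],q[1])+1e-12;x,y=q[0]/r*a,q[1]/r*a
    else: x,y=q[:2]/q[2]
    return K[0,0]*x+K[0,2],K[1,1]*y+K[1,2]
E
python3 - <<'E'
from h import *
for n in ['top','scene']:
    c=cap(n,n+'0.png'); print(n,c['intrinsics'][0,0],-c['R'].T@c['t'],c['R'][2])
    np.savez('pics/'+n+'0.npz',P=cloud(c))
print(status.get_state())
E
```

```text
pics
top 403.66650576525296 [0.26590007 0.02794523 1.45398364] [ 0.1967082   0.00242399 -0.98045908]
scene 397.7176620266605 [ 0.99768943 -0.38536556  1.05385653] [-0.41822513  0.34520586 -0.84019085]
{'t': 0.1, 'qpos': array([ 1.57106630e+00,  3.59335189e-01,  1.11528953e-02, -3.16929850e-04,
       -1.22410450e+00, -2.88113579e-01]), 'qd': array([ 0.00097473, -0.00062026,  0.00240675,  0.00021554,  0.00062073,
       -0.00065148]), 'effort': array([-6.17831884e-04, -5.84162486e+01,  2.93752885e+01,  7.01539904e+00,
        1.01691057e-02, -5.44920022e-05]), 'tcp_pos': array([0.19151776, 0.64682812, 0.24270301]), 'orientation': array([ 3.14007895e+00, -1.37879247e-04, -2.87951415e-01]), 'wrist_force': array([-0.12921292,  0.91427321,  0.19483625]), 'ft_torque': array([-0.01670528,  0.00901981, -0.01814403]), 'grasp_force': 0.0, 'gripper_width': 0.08765307716492218}
```

View pics/top0.png

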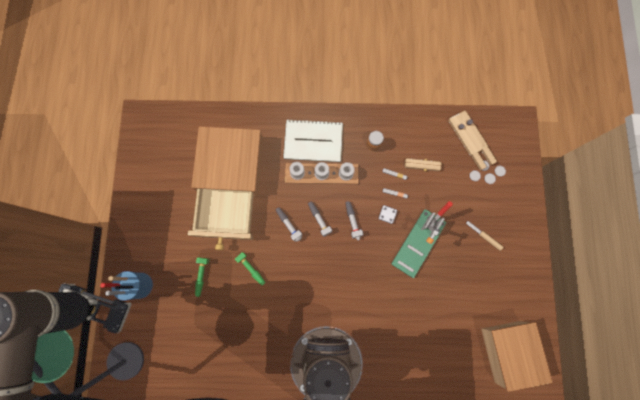

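View pics/scene0.png

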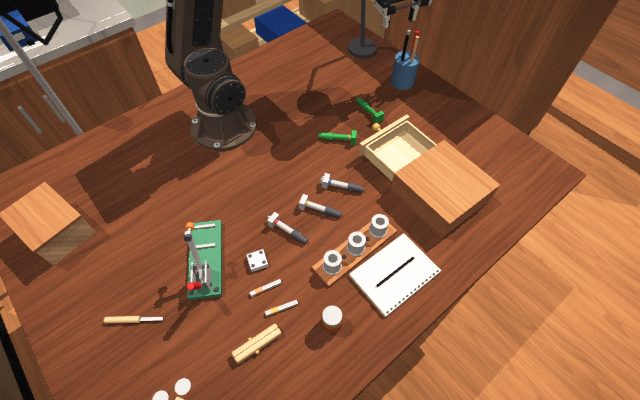

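The top view shows three steel stakes at (289,224), (320,218) and (354,220). The two green stake-shaped things at (201,277) and (250,268) are decoys. The holder is at (322,172), the block at (388,214), the punches at (395,174) and (396,193), and the clamp at (420,243) with its red handle at (445,210). The drawer is at (222,212). The scene view agrees with this.

Run:
```python
from h import *
c=cap('top'); 
for n,u,v,z in [('stkA head',296,237,.036),('tipA',281,211,.01),('B head',327,232,.036),('B tip',313,205,.01),('C head',358,236,.036),('C tip',350,205,.01),
 ('s0',297,171,.067),('s1',322,171,.067),('s2',347,171,.067),('block',388,214,.02),('p1',395,174,.012),('p2',396,193,.012),
 ('plate1',394,264,.02),('plate2',414,275,.02),('grip',446,208,.12),('pad',431,241,.1),('drawer l',199,232,.06),('drawer r',248,236,.06),('cab fl',193,187,.085),('cab fr',257,190,.085),('ring',423,164,.026),('jar',376,138,.07)]:
    print(n,onz(c,u,v,z).round(3),pt(c,u,v).round(3))
im=c['img']
cv2.imwrite('pics/topcrop.png',cv2.resize(im[90:300,180:520],None,fx=2.3,fy=2.3,interpolation=cv2.INTER_CUBIC))
```

```text
stkA head [0.425 0.113 0.036] [0.424 0.113 0.04 ]
tipA [0.521 0.171 0.01 ] [0.519 0.17  0.024]
B head [0.444 0.004 0.036] [0.444 0.004 0.036]
B tip [0.546 0.056 0.01 ] [0.543 0.055 0.022]
C head [ 0.432 -0.106  0.036] [ 0.433 -0.107  0.024]
C tip [ 0.548 -0.079  0.01 ] [ 0.545 -0.078  0.023]
s0 [0.657 0.114 0.067] [0.671 0.117 0.017]
s1 [0.658 0.025 0.067] [0.672 0.025 0.02 ]
s2 [ 0.66  -0.064  0.067] [ 0.673 -0.067  0.019]
block [ 0.515 -0.215  0.02 ] [ 0.514 -0.215  0.024]
p1 [ 0.667 -0.245  0.012] [ 0.667 -0.245  0.012]
p2 [ 0.595 -0.247  0.012] [ 0.595 -0.248  0.01 ]
plate1 [ 0.337 -0.233  0.02 ] [ 0.337 -0.234  0.019]
plate2 [ 0.3   -0.303  0.02 ] [ 0.3   -0.302  0.025]
grip [ 0.521 -0.394  0.12 ] [ 0.519 -0.389  0.134]
pad [ 0.412 -0.345  0.1  ] [ 0.402 -0.321  0.188]
drawer l [0.434 0.448 0.06 ] [0.433 0.445 0.071]
drawer r [0.423 0.278 0.06 ] [0.422 0.276 0.071]
cab fl [0.588 0.474 0.085] [0.588 0.474 0.085]
cab fr [0.581 0.25  0.085] [0.596 0.261 0.021]
ring [ 0.703 -0.346  0.026] [ 0.704 -0.347  0.022]
jar [ 0.784 -0.168  0.07 ] [ 0.786 -0.169  0.066]
```

View pics/topcrop.png

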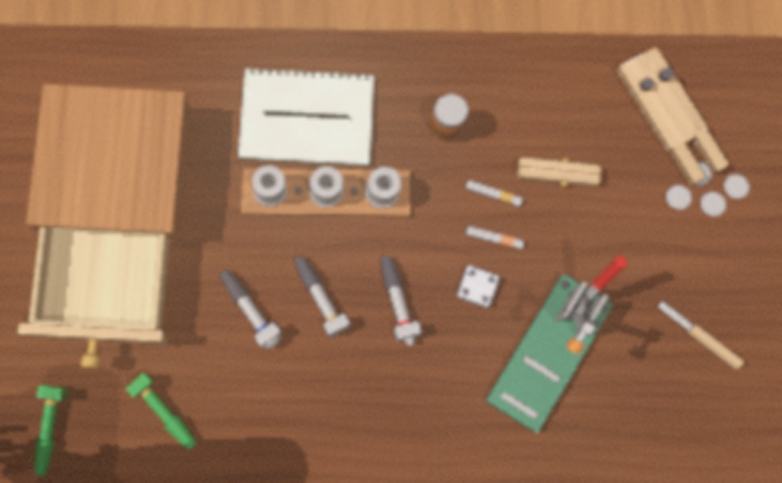

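The crop shows the brass ring on the middle stake at (333,322), blue on the left one at (262,328) and red on the right one at (402,322), so all three stakes a, b and c are present. The block is at (478,286). The bed rails are at (541,369) and (519,405). First I'll move above the block and clamp area.

Emit:
{"op": "arm_command", "data": {
  "targets": [
    {"tx": 22.9,"ty": 31.8,"fingers": 1},
    {"tx": 22.9,"ty": 31.8},
    {"tx": 22.9,"ty": 31.8},
    {"tx": 22.9,"ty": 31.8},
    {"tx": 22.9,"ty": 31.8},
    {"tx": 22.9,"ty": 31.8},
    {"tx": 22.9,"ty": 31.8},
    {"tx": 22.9,"ty": 31.8}
  ]
}}

```text
$.targets[0]: bad value
```

Emit:
{"op": "arm_command", "data": {
  "targets": [
    {"tx": 22.9,"ty": 31.8},
    {"tx": 22.9,"ty": 31.8},
    {"tx": 22.9,"ty": 31.8},
    {"tx": 22.9,"ty": 31.8},
    {"tx": 22.9,"ty": 31.8},
    {"tx": 22.9,"ty": 31.8},
    {"tx": 22.9,"ty": 31.8},
    {"tx": 22.9,"ty": 31.8}
  ]
}}

```text
$.targets[0]: bad value
```

Emit:
{"op": "arm_command", "data": {
  "targets": [
    {"tx": 22.9,"ty": 31.8},
    {"tx": 22.9,"ty": 31.8},
    {"tx": 22.9,"ty": 31.8},
    {"tx": 22.9,"ty": 31.8},
    {"tx": 22.9,"ty": 31.8},
    {"tx": 22.9,"ty": 31.8},
    {"tx": 22.9,"ty": 31.8},
    {"tx": 0,"ty": 0}
  ]
}}

```text
$.targets[0]: bad value
```

Run:
```python
from h import *
s=status.get_state(); print(s['tcp_pos'],s['orientation'],s['qpos'])
c=cap('wrist','w1.png'); print(-c['R'].T@c['t'],c['R'],c['intrinsics'])
for p in [(.515,-.215,.02),(.667,-.245,.012)]: print(proj(c,p))
```

```text
[0.19152225 0.64688604 0.24284796] [ 3.14030435e+00 -1.52864295e-04 -2.87885511e-01] [ 1.57110314e+00  3.59212879e-01  1.12695735e-02 -2.33491837e-04
 -1.22413165e+00 -2.88112947e-01]
[0.26144702 0.62610261 0.3845419 ] [[-0.28350195 -0.95896989  0.0018427 ]
 [-0.92411316  0.27370955  0.26664199]
 [-0.25620601  0.07389066 -0.96379389]] [[309.70691629   0.         319.75065082]
 [  0.         309.70691629 205.44916256]
 [  0.           0.           1.        ]]
(np.float64(647.5557106984957), np.float64(-45.407854767955996))
(np.float64(624.4839953281364), np.float64(-96.25320706704244))
```

View pics/w1.png

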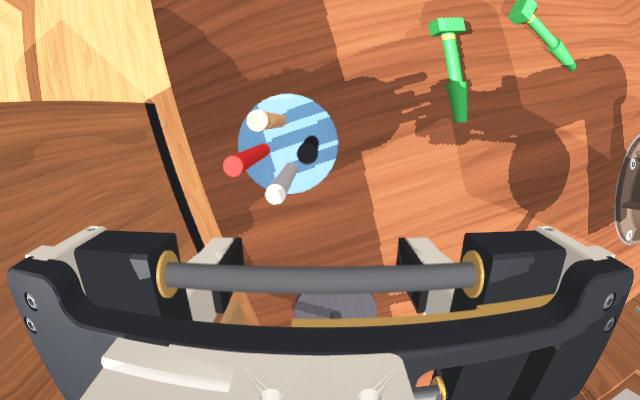

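The wrist view shows that image-up is tool +x and the gripper fills the lower half, with the pen cup at (288,145). The moves were refused, probably because each row needs every key.

Emit:
{"op": "arm_command", "data": {
  "targets": [
    {"tx": 22.9,"ty": 31.8,"tz": 0,"roll": 0,"fingers": 1},
    {"tx": 22.9,"ty": 31.8,"tz": 0,"roll": 0,"fingers": 1},
    {"tx": 22.9,"ty": 31.8,"tz": 0,"roll": 0,"fingers": 1},
    {"tx": 22.9,"ty": 31.8,"tz": 0,"roll": 0,"fingers": 1},
    {"tx": 22.9,"ty": 31.8,"tz": 0,"roll": 0,"fingers": 1},
    {"tx": 22.9,"ty": 31.8,"tz": 0,"roll": 0,"fingers": 1},
    {"tx": 22.9,"ty": 31.8,"tz": 0,"roll": 0,"fingers": 1},
    {"tx": 22.9,"ty": 31.8,"tz": 0,"roll": 0,"fingers": 1}
  ]
}}

```text
t: 0.87
tcp_pos: [0.2952, 0.3493, 0.2435]
orientation: [-3.141, 0.0, -0.287]
wrist_force: [0.6, 0.9, 0.3]
gripper_width: 0.0881
grasp_force: 0.0
```

Emit:
{"op": "arm_command", "data": {
  "targets": [
    {"tx": 22.9,"ty": 31.8,"tz": 0,"roll": 0,"fingers": 1},
    {"tx": 22.9,"ty": 31.8,"tz": 0,"roll": 0,"fingers": 1},
    {"tx": 22.9,"ty": 31.8,"tz": 0,"roll": 0,"fingers": 1},
    {"tx": 22.9,"ty": 31.8,"tz": 0,"roll": 0,"fingers": 1},
    {"tx": 22.9,"ty": 31.8,"tz": 0,"roll": 0,"fingers": 1},
    {"tx": 22.9,"ty": 31.8,"tz": 0,"roll": 0,"fingers": 1},
    {"tx": 22.9,"ty": 31.8,"tz": 0,"roll": 0,"fingers": 1},
    {"tx": 22.9,"ty": 31.8,"tz": 0,"roll": 0,"fingers": 1}
  ]
}}

```text
t: 1.53
tcp_pos: [0.3985, 0.0535, 0.244]
orientation: [-3.14, -0.001, -0.287]
wrist_force: [0.4, 0.4, -0.3]
gripper_width: 0.0877
grasp_force: 0.0
```

Emit:
{"op": "arm_command", "data": {
  "targets": [
    {"tx": 22.9,"ty": 31.8,"tz": 0,"roll": 0,"fingers": 1},
    {"tx": 22.9,"ty": 31.8,"tz": 0,"roll": 0,"fingers": 1},
    {"tx": 22.9,"ty": 31.8,"tz": 0,"roll": 0,"fingers": 1},
    {"tx": 22.9,"ty": 31.8,"tz": 0,"roll": 0,"fingers": 1},
    {"tx": 22.9,"ty": 31.8,"tz": 0,"roll": 0,"fingers": 1},
    {"tx": 22.9,"ty": 31.8,"tz": 0,"roll": 0,"fingers": 1},
    {"tx": 0,"ty": 0,"tz": 0,"roll": 0,"fingers": 1},
    {"tx": 0,"ty": 0,"tz": 0,"roll": 0,"fingers": 1}
  ]
}}

```text
t: 2.2
tcp_pos: [0.4759, -0.1686, 0.2427]
orientation: [3.141, 0.002, -0.292]
wrist_force: [-0.6, 0.3, 0.3]
gripper_width: 0.0878
grasp_force: 0.0
```

Run:
```python
from h import *
s=status.get_state(); print(s['tcp_pos'],s['orientation'],s['qpos'])
c=cap('wrist','w1.png'); print(-c['R'].T@c['t'],c['R'],c['intrinsics'])
for p in [(.515,-.215,.02),(.667,-.245,.012)]: print(proj(c,p))
```

```text
[ 0.47586718 -0.16864593  0.24272573] [ 3.14109876e+00  1.65578642e-03 -2.92299923e-01] [ 4.90347821e-02  7.81440064e-02 -3.55465050e-01 -9.78480188e-05
 -1.13891286e+00  1.22950306e+00]
[ 0.54594433 -0.18991941  0.38431371] [[-0.28769456 -0.95772161  0.00107339]
 [-0.92251753  0.27742017  0.26832715]
 [-0.25728049  0.07620604 -0.96332725]] [[309.70691629   0.         319.75065082]
 [  0.         309.70691629 205.44916256]
 [  0.           0.           1.        ]]
(np.float64(347.48191393070664), np.float64(140.52196210779906))
(np.float64(334.3790070442522), np.float64(16.089360042339337))
```

View pics/w1.png

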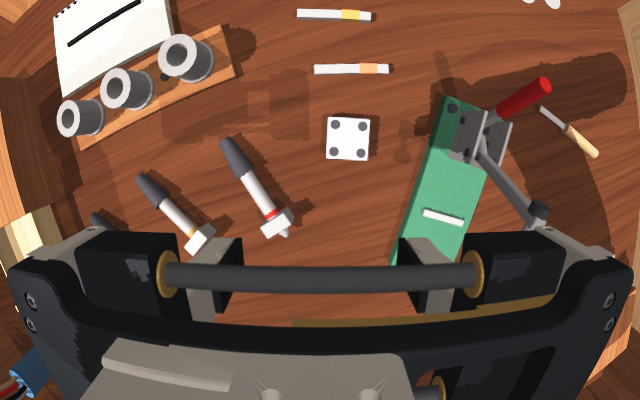

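The wrist view shows the block at (347,138), punches at (335,15) brass and (350,69) copper, the sockets at (82,118), (126,88) and (185,57), and the clamp plate with its far rail at (443,217).

```bash
cat >> h.py <<'E'
def rect(pts):
    (cx,cy),(w,h),a=cv2.minAreaRect((np.asarray(pts)[:,:2]*1000).astype(np.float32))
    return cx/1000,cy/1000,w,h,a
def blob(m,near):
    n,l,st,ce=cv2.connectedComponentsWithStats(m.astype(np.uint8))
    d=[np.hypot(*(ce[i]-near))+1e4*(st[i,4]<15) for i in range(1,n)]
    return l==1+int(np.argmin(d))
def surf(c,m,z):
    v,u=np.nonzero(m); return np.array([onz(c,a,b,z) for a,b in zip(u,v)])
E
python3 - <<'E'
from h import *
for n in ['wrist','top']:
    c=cap(n); hsv=cv2.cvtColor(c['img'],cv2.COLOR_BGR2HSV).astype(int); P=cloud(c)
    wh=(hsv[...,1]<60)&(hsv[...,2]>130)
    m=cv2.morphologyEx(blob(wh,(347,138) if n=='wrist' else (388,214)).astype(np.uint8),cv2.MORPH_CLOSE,np.ones((9,9)))>0
    p=surf(c,m,.02); print(n,'block',rect(p), P[m].mean(0))
    g=(hsv[...,0]>60)&(hsv[...,0]<95)&(hsv[...,1]>70)&(P[...,2]<.03)&(P[...,1]<-.1)&(P[...,2]>.01)
    p=surf(c,g,.02); print('plate',rect(p),cv2.boxPoints(cv2.minAreaRect((p[:,:2]*1000).astype(np.float32))).round(0).tolist(),np.median(P[g][:,2]))
    red=(hsv[...,1]>150)&((hsv[...,0]<6)|(hsv[...,0]>174))&(P[...,2]>.05)&(P[...,1]<-.2)
    q=P[red]; print('handle',q.min(0),q.max(0),q.mean(0))
E
```

```text
wrist block (0.5174348754882813, -0.21594740295410156, 50.9505500793457, 50.44937515258789, 70.55132293701172) [ 0.51781093 -0.21568423  0.02175015]
plate (0.4187130432128906, -0.3249044189453125, 93.54988098144531, 230.4537811279297, 57.870601654052734) [[296.0, -303.0], [491.0, -426.0], [541.0, -347.0], [346.0, -224.0]] 0.020500071124850416
handle [ 0.50331199 -0.40688912  0.0820151 ] [ 0.54179302 -0.37698958  0.15401883] [ 0.52363115 -0.38824925  0.12455056]
top block (0.5230335083007812, -0.17198162841796874, 35.05204772949219, 23.317201614379883, 72.12163543701172) [ 0.45530208 -0.11976382  0.39224542]
plate (0.40412762451171874, -0.3167487487792969, 86.42361450195312, 206.09954833984375, 58.1739501953125) [[294.0, -299.0], [469.0, -408.0], [514.0, -334.0], [339.0, -226.0]] 0.020128548750196887
handle [ 0.50311267 -0.40327722  0.08640018] [ 0.53699761 -0.37577634  0.15493553] [ 0.519376   -0.38793106  0.12605121]
```

Emit:
{"op": "arm_command", "data": {
  "targets": [
    {"tx": 0,"ty": 0,"tz": 0,"roll": 0.1225,"fingers": 1},
    {"tx": 0,"ty": 0,"tz": 0,"roll": 0.1225,"fingers": 1},
    {"tx": 0,"ty": 0,"tz": 0,"roll": 0.1225,"fingers": 1},
    {"tx": 0,"ty": 0,"tz": 0,"roll": 0.1225,"fingers": 1},
    {"tx": 0,"ty": 0,"tz": 0,"roll": 0.1225,"fingers": 1},
    {"tx": 0,"ty": 0,"tz": 0,"roll": 0.1225,"fingers": 1},
    {"tx": 0,"ty": 0,"tz": 0,"roll": 0.1225,"fingers": 1},
    {"tx": 0,"ty": 0,"tz": 0,"roll": 0.1225,"fingers": 1}
  ]
}}

```text
t: 3.02
tcp_pos: [0.4761, -0.165, 0.244]
orientation: [-3.141, -0.0, -1.271]
wrist_force: [-0.4, -0.5, -0.1]
gripper_width: 0.0878
grasp_force: 0.0
```

Emit:
{"op": "arm_command", "data": {
  "targets": [
    {"tx": 0,"ty": 0,"tz": 0,"roll": 0.1225,"fingers": 1},
    {"tx": 0,"ty": 0,"tz": 0,"roll": 0.1225,"fingers": 1},
    {"tx": 0,"ty": 0,"tz": 0,"roll": 0.1225,"fingers": 1},
    {"tx": 0,"ty": 0,"tz": 0,"roll": 0.1225,"fingers": 1},
    {"tx": 0,"ty": 0,"tz": 0,"roll": 0.1225,"fingers": 1},
    {"tx": 0,"ty": 0,"tz": 0,"roll": 0.1225,"fingers": 1},
    {"tx": 0,"ty": 0,"tz": 0,"roll": 0.1225,"fingers": 1},
    {"tx": 0,"ty": 0,"tz": 0,"roll": 0.1225,"fingers": 1}
  ]
}}

```text
t: 3.68
tcp_pos: [0.4761, -0.165, 0.244]
orientation: [-3.141, 0.001, -2.251]
wrist_force: [-0.2, -0.1, 0.8]
gripper_width: 0.0877
grasp_force: 0.0
```

Emit:
{"op": "arm_command", "data": {
  "targets": [
    {"tx": 0,"ty": 0,"tz": 0,"roll": 0.1225,"fingers": 1},
    {"tx": 0,"ty": 0,"tz": 0,"roll": 0.1225,"fingers": 1},
    {"tx": 0,"ty": 0,"tz": 0,"roll": 0.1225,"fingers": 1},
    {"tx": 0,"ty": 0,"tz": 0,"roll": 0.1225,"fingers": 1},
    {"tx": 0,"ty": 0,"tz": 0,"roll": 0.1225,"fingers": 1},
    {"tx": 0,"ty": 0,"tz": 0,"roll": 0.1225,"fingers": 1},
    {"tx": 0,"ty": 0,"tz": 0,"roll": 0.1225,"fingers": 1},
    {"tx": 0,"ty": 0,"tz": 0,"roll": 0.1225,"fingers": 1}
  ]
}}

```text
t: 4.35
tcp_pos: [0.4761, -0.165, 0.2441]
orientation: [3.141, 0.001, 3.052]
wrist_force: [0.2, -0.3, 0.0]
gripper_width: 0.0875
grasp_force: 0.0
```

Emit:
{"op": "arm_command", "data": {
  "targets": [
    {"tx": 0,"ty": 0,"tz": 0,"roll": 0.1225,"fingers": 1},
    {"tx": 0,"ty": 0,"tz": 0,"roll": 0.1225,"fingers": 1},
    {"tx": -28,"ty": -15,"tz": 30,"roll": 0,"fingers": 1},
    {"tx": -27,"ty": -16,"tz": 30,"roll": 0,"fingers": 1},
    {"tx": 0,"ty": 0,"tz": 40,"roll": 0,"fingers": 1},
    {"tx": 0,"ty": 0,"tz": 0,"roll": 0,"fingers": 1}
  ]
}}

```text
t: 4.85
tcp_pos: [0.5126, -0.21, 0.1395]
orientation: [-3.141, -0.01, 2.81]
wrist_force: [-2.3, -0.1, -0.9]
gripper_width: 0.0874
grasp_force: 0.0
```

```bash
cat >> h.py <<'E'
def to(x,y,z,yaw=None):
    s=status.get_state();p=s['tcp_pos'];w=s['orientation'][2]
    if yaw is not None: print('roll',round(-(yaw-w),3)); w=yaw
    d=np.array([x,y,z])-p
    print('tx %.1f ty %.1f tz %.1f'%tuple(1000*np.array([d[0]*np.cos(w)+d[1]*np.sin(w),d[0]*np.sin(w)-d[1]*np.cos(w),-d[2]])), 'yaw',w,'tcp',p.round(4))
E
python3 - <<'E'
from h import *
to(.5175,-.216,.019,-199.45*np.pi/180+2*np.pi); print(status.get_state()['qpos'])
c=cap('wrist'); hsv=cv2.cvtColor(c['img'],cv2.COLOR_BGR2HSV).astype(int)
print(proj(c,(.5175,-.216,.02)), proj(c,(.363,-.29,.02)))
E
```

```text
roll 0.008
tx -6.6 ty -4.0 tz 120.5 yaw 2.8021261140768963 tcp [ 0.5126 -0.21    0.1395]
[-0.03682548  0.25897024 -0.38792968 -0.00276981 -0.9340419  -1.86396226]
(np.float64(315.60442736076925), np.float64(212.1214219084013)) (np.float64(180.69893749451776), np.float64(79.64287089194174))
```

Emit:
{"op": "arm_command", "data": {
  "targets": [
    {"tx": -1,"ty": -3.5,"tz": 30,"roll": 0.008,"fingers": 1},
    {"tx": 0,"ty": 0,"tz": 30,"roll": 0,"fingers": 1},
    {"tx": 0,"ty": 0,"tz": 25,"roll": 0,"fingers": 1},
    {"tx": 0,"ty": 0,"tz": 0,"roll": 0,"fingers": 1},
    {"tx": 0,"ty": 0,"tz": 0,"roll": 0,"fingers": 1}
  ]
}}

```text
t: 5.32
tcp_pos: [0.5165, -0.2146, 0.0629]
orientation: [-3.141, 0.0, 2.805]
wrist_force: [0.4, 0.1, 0.2]
gripper_width: 0.0877
grasp_force: 0.0
```

Run:
```python
from h import *
to(.5175,-.216,.019,-199.45*np.pi/180+2*np.pi)
c=cap('wrist','w2.png')
print(proj(c,(.5175,-.216,.02)))
```

```text
roll 0.003
tx -1.4 ty -1.0 tz 43.9 yaw 2.8021261140768963 tcp [ 0.5165 -0.2146  0.0629]
(np.float64(318.58793403587504), np.float64(236.99483084358926))
```

Emit:
{"op": "arm_command", "data": {
  "targets": [
    {"tx": -1,"ty": -1,"tz": 22,"roll": 0,"fingers": 1},
    {"tx": 0,"ty": 0,"tz": 22,"roll": 0,"fingers": 1},
    {"tx": 0,"ty": 0,"tz": 0,"roll": 0,"fingers": 1},
    {"tx": 0,"ty": 0,"tz": 0,"roll": 0,"fingers": -1},
    {"tx": 0,"ty": 0,"tz": 0,"roll": 0,"fingers": -1},
    {"tx": 0,"ty": 0,"tz": 0,"roll": 0,"fingers": -1},
    {"tx": 0,"ty": 0,"tz": 0,"roll": 0,"fingers": -1},
    {"tx": 0,"ty": 0,"tz": 0,"roll": 0,"fingers": -1}
  ],
  "newtons": 25
}}

```text
t: 6.03
tcp_pos: [0.517, -0.2167, 0.0181]
orientation: [3.141, 0.001, 2.802]
wrist_force: [-0.1, -0.2, -0.3]
gripper_width: 0.0598
grasp_force: 0.0
```

Run:
```python
from h import *
s=status.get_state(); print(s['gripper_width'],s['grasp_force'])
u=np.array([.846,-.533]);u/=np.hypot(*u); b=np.array([.3635,-.2905])+.08*u; print(b, u)
to(b[0],b[1],.26,-.5625+np.pi)
```

```text
0.059816468814713177 0.0
[ 0.4311866  -0.33314416] [ 0.8460825  -0.53305198]
roll 0.223
tx 10.5 ty -144.2 tz -241.9 yaw 2.579092653589793 tcp [ 0.517  -0.2167  0.0181]
```

Emit:
{"op": "arm_command", "data": {
  "targets": [
    {"tx": 0,"ty": 0,"tz": 0,"roll": 0,"fingers": -1},
    {"tx": 0,"ty": 0,"tz": 0,"roll": 0,"fingers": -1},
    {"tx": 0,"ty": 0,"tz": 0,"roll": 0,"fingers": -1},
    {"tx": 0,"ty": 0,"tz": 0,"roll": 0,"fingers": -1},
    {"tx": 0,"ty": 0,"tz": -20,"roll": 0,"fingers": -1},
    {"tx": 0,"ty": 0,"tz": -40,"roll": 0,"fingers": -1},
    {"tx": 0,"ty": 0,"tz": -40,"roll": 0,"fingers": -1},
    {"tx": 0,"ty": 0,"tz": -40,"roll": 0,"fingers": -1}
  ]
}}

```text
t: 6.7
tcp_pos: [0.5153, -0.2165, 0.1576]
orientation: [-3.141, -0.003, 2.802]
wrist_force: [1.2, -0.5, -5.1]
gripper_width: 0.0497
grasp_force: 25.0
```

Emit:
{"op": "arm_command", "data": {
  "targets": [
    {"tx": 0,"ty": 0,"tz": -40,"roll": 0,"fingers": -1},
    {"tx": 0,"ty": 0,"tz": -40,"roll": 0,"fingers": -1},
    {"tx": 0,"ty": 0,"tz": -22,"roll": 0.112,"fingers": -1},
    {"tx": 0,"ty": 0,"tz": 0,"roll": 0.111,"fingers": -1},
    {"tx": 3,"ty": -36,"tz": 0,"roll": 0,"fingers": -1},
    {"tx": 3,"ty": -36,"tz": 0,"roll": 0,"fingers": -1},
    {"tx": 2,"ty": -36,"tz": 0,"roll": 0,"fingers": -1},
    {"tx": 2,"ty": -36,"tz": 0,"roll": 0,"fingers": -1}
  ]
}}

```text
t: 7.37
tcp_pos: [0.4297, -0.3336, 0.2582]
orientation: [3.141, -0.002, 2.58]
wrist_force: [0.4, 0.2, -4.7]
gripper_width: 0.0497
grasp_force: 25.0
```

Emit:
{"op": "arm_command", "data": {
  "targets": [
    {"tx": 0,"ty": 0,"tz": 0,"roll": 0,"fingers": -1},
    {"tx": 0,"ty": 0,"tz": 0,"roll": 0,"fingers": -1}
  ]
}}

```text
t: 7.53
tcp_pos: [0.4295, -0.3342, 0.2581]
orientation: [-3.142, -0.002, 2.576]
wrist_force: [0.7, 0.2, -3.3]
gripper_width: 0.0499
grasp_force: 25.0
```

Run:
```python
from h import *
c=cap('wrist','w3.png'); print(proj(c,(.3635,-.2905,.02)))
P=cloud(c);np.savez('pics/w3.npz',P=P)
hsv=cv2.cvtColor(c['img'],cv2.COLOR_BGR2HSV).astype(int)
g=(hsv[...,0]>60)&(hsv[...,0]<95)&(hsv[...,1]>70)&(P[...,2]<.03)&(P[...,2]>.01)
p=surf(c,g,.02); print('plate',rect(p),cv2.boxPoints(cv2.minAreaRect((p[:,:2]*1000).astype(np.float32))).round(0).tolist())
```

```text
(np.float64(321.0828561269125), np.float64(115.0997726846305))
plate (0.3897608642578125, -0.3100002746582031, 88.68679809570312, 171.69351196289062, 58.087493896484375) [[293.0, -302.0], [439.0, -393.0], [486.0, -318.0], [340.0, -227.0]]
```

View pics/w3.png

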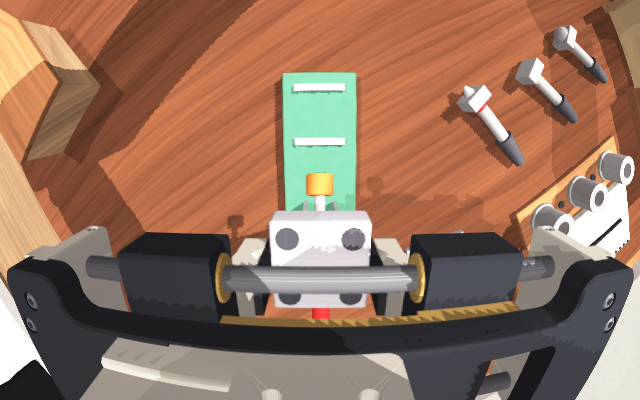

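The rails show at (320,88) and (319,142) with the bed between them at about (320,115), which matches the projection. The block is held at (320,260).

Run:
```python
from h import *
c=cap('wrist'); P=cloud(c);hsv=cv2.cvtColor(c['img'],cv2.COLOR_BGR2HSV).astype(int)
w=(hsv[...,1]<70)&(hsv[...,2]>140)
R=[]
for n in [(320,88),(320,142)]:
    m=blob(w,n); p=surf(c,m,.026); r=rect(p); print(r,P[m][:,2].mean(),m.sum()); R.append(p.mean(0)[:2])
R=np.array(R); print('mid',R.mean(0),'dist',np.hypot(*(R[1]-R[0])),'dir',np.arctan2(*(R[1]-R[0])[::-1]))
# block pose in grip
m=blob((hsv[...,1]<60)&(hsv[...,2]>150),(320,255)); ys,xs=np.nonzero(m); print(xs.min(),xs.max(),ys.min(),ys.max())
b=R.mean(0); to(b[0],b[1],.06,2.579)
```

```text
(0.332650390625, -0.2741528930664062, 61.845890045166016, 9.938398361206055, 57.94099044799805) 0.0273362067058151 439
(0.3887496032714844, -0.30896041870117186, 61.4679069519043, 8.656573295593262, 57.64971160888672) 0.028391753201971463 413
mid [ 0.36088491 -0.29125741] dist 0.06609384663894492 dir -0.56782824811823
269 371 195 266
roll -0.001
tx 81.6 ty -2.1 tz 198.4 yaw 2.579 tcp [ 0.431  -0.333   0.2584]
```

Emit:
{"op": "arm_command", "data": {
  "targets": [
    {"tx": 27,"ty": -2,"tz": 0,"roll": 0,"fingers": -1},
    {"tx": 27,"ty": 0,"tz": 0,"roll": 0,"fingers": -1},
    {"tx": 27.5,"ty": 0,"tz": 0,"roll": 0,"fingers": -1},
    {"tx": 0,"ty": 0,"tz": 40,"roll": 0,"fingers": -1},
    {"tx": 0,"ty": 0,"tz": 40,"roll": 0,"fingers": -1},
    {"tx": 0,"ty": 0,"tz": 40,"roll": 0,"fingers": -1},
    {"tx": 0,"ty": 0,"tz": 40,"roll": 0,"fingers": -1},
    {"tx": 0,"ty": 0,"tz": 20,"roll": 0,"fingers": -1}
  ]
}}

```text
t: 8.3
tcp_pos: [0.3596, -0.2895, 0.0753]
orientation: [-3.141, -0.005, 2.58]
wrist_force: [-0.6, 0.2, -3.8]
gripper_width: 0.0499
grasp_force: 25.0
```

Emit:
{"op": "arm_command", "data": {
  "targets": [
    {"tx": 0,"ty": 0,"tz": 0,"roll": 0,"fingers": -1},
    {"tx": 0,"ty": 0,"tz": 0,"roll": 0,"fingers": -1}
  ]
}}

```text
t: 8.47
tcp_pos: [0.3615, -0.2908, 0.0787]
orientation: [-3.14, -0.003, 2.581]
wrist_force: [-0.4, 0.4, -3.5]
gripper_width: 0.05
grasp_force: 25.0
```

Run:
```python
from h import *
to(.361,-.2914,.0395,2.579)
```

```text
roll 0.002
tx 0.1 ty -0.8 tz 39.2 yaw 2.579 tcp [ 0.3615 -0.2908  0.0787]
```

Emit:
{"op": "arm_command", "data": {
  "targets": [
    {"tx": 0,"ty": -0.5,"tz": 20,"roll": 0,"fingers": -1},
    {"tx": 0,"ty": 0,"tz": 14,"roll": 0,"fingers": -1},
    {"tx": 0,"ty": 0,"tz": 5,"roll": 0,"fingers": -1},
    {"tx": 0,"ty": 0,"tz": 0,"roll": 0,"fingers": -1},
    {"tx": 0,"ty": 0,"tz": 0,"roll": 0,"fingers": -1}
  ]
}}

```text
t: 8.88
tcp_pos: [0.3624, -0.2921, 0.0416]
orientation: [3.141, 0.002, 2.58]
wrist_force: [-0.4, 0.4, -3.9]
gripper_width: 0.05
grasp_force: 25.0
```

Emit:
{"op": "arm_command", "data": {
  "targets": [
    {"tx": 0,"ty": 0,"tz": 0,"roll": 0,"fingers": 0.6},
    {"tx": 0,"ty": 0,"tz": 0,"roll": 0,"fingers": 0.6},
    {"tx": 0,"ty": 0,"tz": 0,"roll": 0,"fingers": 0.6},
    {"tx": 0,"ty": 0,"tz": 0,"roll": 0,"fingers": 0.6},
    {"tx": 0,"ty": 0,"tz": -40,"roll": 0,"fingers": 0.6},
    {"tx": 0,"ty": 0,"tz": -40,"roll": 0,"fingers": 0.6},
    {"tx": 0,"ty": 0,"tz": -40,"roll": 0,"fingers": 0.6},
    {"tx": 0,"ty": 0,"tz": -40,"roll": 0,"fingers": 0.6}
  ]
}}

```text
t: 9.55
tcp_pos: [0.3606, -0.2918, 0.2024]
orientation: [-3.141, 0.0, 2.579]
wrist_force: [0.8, -0.3, -0.9]
gripper_width: 0.0699
grasp_force: 0.0
```

Emit:
{"op": "arm_command", "data": {
  "targets": [
    {"tx": 0,"ty": 0,"tz": -40,"roll": 0,"fingers": -1},
    {"tx": -25,"ty": 0,"tz": -20,"roll": 0,"fingers": -1},
    {"tx": -30,"ty": 0,"tz": 0,"roll": 0,"fingers": -1},
    {"tx": -20,"ty": 0,"tz": 0,"roll": 0,"fingers": -1},
    {"tx": 0,"ty": 0,"tz": 0,"roll": 0,"fingers": -1},
    {"tx": 0,"ty": 0,"tz": 0,"roll": 0,"fingers": -1}
  ]
}}

```text
t: 10.05
tcp_pos: [0.4248, -0.3321, 0.2597]
orientation: [-3.141, -0.001, 2.579]
wrist_force: [-0.1, 0.4, -0.3]
gripper_width: 0.0356
grasp_force: 0.0
```

```bash
python3 - <<'E'
from h import *
c=cap('wrist','w4.png'); P=cloud(c);hsv=cv2.cvtColor(c['img'],cv2.COLOR_BGR2HSV).astype(int)
n,l,st,ce=cv2.connectedComponentsWithStats(((hsv[...,1]<70)&(hsv[...,2]>140)).astype(np.uint8))
for i in range(1,n):
    if st[i,4]>150 and 200<ce[i][0]<440 and ce[i][1]<220: p=surf(c,l==i,.026);print(ce[i],st[i,4],rect(p),P[l==i][:,2].mean())
u=np.array([.846,-.533]); b=np.array([.361,-.2914])
for th in (1.18,.15):
    r=.095; g=b+u*(.157+r*np.cos(th)); print('grip',g,.034+r*np.sin(th))
to(.361+.846*.2,-.2914-.533*.2,.26,2.579)
E
python3 -c "
import cv2;i=cv2.imread('pics/w4.png');cv2.imwrite('pics/w4c.png',cv2.resize(i[50:270,220:420],None,fx=2.5,fy=2.5))"
```

```text
[319.56144578  90.50843373] 415 (0.33237847900390627, -0.27436505126953126, 60.873748779296875, 8.880095481872559, 57.78762435913086) 0.02582429065866198
[320.28123658 123.85573207] 2329 (0.3667045288085938, -0.29530221557617187, 60.610958099365234, 62.172733306884766, 57.80902099609375) 0.03884929983279266
grip [ 0.52443693 -0.39436913] 0.12183757117876193
grip [ 0.57328953 -0.42514742] 0.048196622584991924
roll -0.0
tx -125.1 ty 0.5 tz -0.3 yaw 2.579 tcp [ 0.4241 -0.3317  0.2597]
```

View pics/w4c.png

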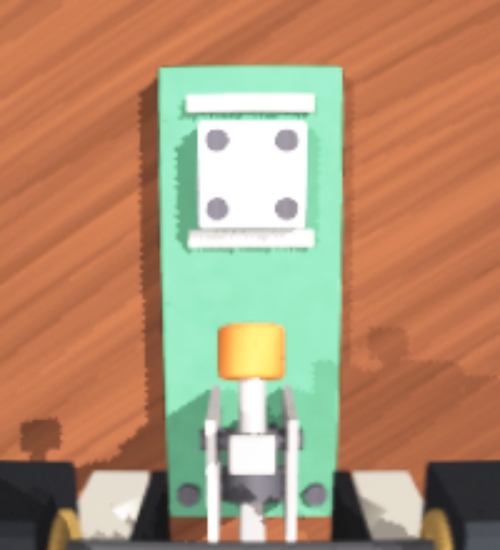

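The crop shows the block lying between the two rails, hollows centred at crop (252,174) and rails at y 103 and 238. Next a quick numeric check.

Run:
```python
from h import *
c=cap('wrist')
b=onz(c,320.8,119.6,.04);r=(onz(c,320.3,91.2,.026)+onz(c,320.3,145.2,.026))/2
print(b,r); d=(b-r)[:2];print(d@[.846,-.533],d@[.533,.846])
P=cloud(c);hsv=cv2.cvtColor(c['img'],cv2.COLOR_BGR2HSV).astype(int)
c2=cap('scene');P=cloud(c2);hsv=cv2.cvtColor(c2['img'],cv2.COLOR_BGR2HSV).astype(int)
red=(hsv[...,1]>150)&((hsv[...,0]<6)|(hsv[...,0]>174))&(P[...,2]>.05)&(P[...,1]<-.2)&(P[...,0]<.7)
print(P[red].min(0),P[red].max(0),P[red].mean(0))
```

```text
[ 0.36271146 -0.29174435  0.04      ] [ 0.36087031 -0.29124312  0.026     ]
0.0018247679657752835 0.0005572844511224089
[ 0.44365167 -0.40724132  0.08424658] [ 0.54051986 -0.30012782  0.41586111] [ 0.52849373 -0.39201232  0.13594327]
```

Emit:
{"op": "arm_command", "data": {
  "targets": [
    {"tx": -30,"ty": 0.8,"tz": 0,"roll": 0,"fingers": -1},
    {"tx": -30,"ty": 0,"tz": 0,"roll": 0,"fingers": -1},
    {"tx": -28.5,"ty": 0,"tz": 0,"roll": 0,"fingers": -1},
    {"tx": 0,"ty": 0,"tz": 30,"roll": 0,"fingers": -1},
    {"tx": 0,"ty": 0,"tz": 30,"roll": 0,"fingers": -1},
    {"tx": 0,"ty": 0,"tz": 30,"roll": 0,"fingers": -1},
    {"tx": 0,"ty": 0,"tz": 28,"roll": 0,"fingers": -1},
    {"tx": 0,"ty": 0,"tz": 0,"roll": 0,"fingers": -1}
  ]
}}

```text
t: 10.87
tcp_pos: [0.4963, -0.3763, 0.1366]
orientation: [-3.141, -0.009, 2.578]
wrist_force: [-1.4, 1.0, -0.8]
gripper_width: 0.0001
grasp_force: 0.0
```

Emit:
{"op": "arm_command", "data": {
  "targets": [
    {"tx": 0,"ty": 0,"tz": 0,"roll": 0,"fingers": -1},
    {"tx": 0,"ty": 0,"tz": 0,"roll": 0,"fingers": -1}
  ]
}}

```text
t: 11.03
tcp_pos: [0.5006, -0.3788, 0.1442]
orientation: [-3.141, 0.002, 2.58]
wrist_force: [-0.4, -0.2, 1.2]
gripper_width: 0.0007
grasp_force: 0.0
```

Run:
```python
from h import *
u=np.array([.846,-.533]); b=np.array([.3615,-.2913]); g=b+u*.163
to(*g,.142,2.579)
```

```text
roll 0.001
tx 1.3 ty -0.1 tz 2.2 yaw 2.579 tcp [ 0.5006 -0.3788  0.1442]
```

Emit:
{"op": "arm_command", "data": {
  "targets": [
    {"tx": -11,"ty": 0,"tz": 2,"roll": 0,"fingers": -1},
    {"tx": -7,"ty": 0,"tz": 2,"roll": 0,"fingers": -1},
    {"tx": -6,"ty": 0,"tz": 3,"roll": 0,"fingers": -1},
    {"tx": -6,"ty": 0,"tz": 3,"roll": 0,"fingers": -1},
    {"tx": -5.5,"ty": 0,"tz": 3,"roll": 0,"fingers": -1},
    {"tx": -6,"ty": 0,"tz": 4.5,"roll": 0,"fingers": -1},
    {"tx": -5.5,"ty": 0,"tz": 4.5,"roll": 0,"fingers": -1},
    {"tx": -5,"ty": 0,"tz": 5,"roll": 0,"fingers": -1}
  ]
}}

```text
t: 11.7
tcp_pos: [0.5445, -0.4065, 0.1146]
orientation: [-3.142, 0.0, 2.579]
wrist_force: [-0.3, 0.1, 1.9]
gripper_width: 0.0001
grasp_force: 0.5
```

Emit:
{"op": "arm_command", "data": {
  "targets": [
    {"tx": -5,"ty": 0,"tz": 5,"roll": 0,"fingers": -1},
    {"tx": -5,"ty": 0,"tz": 8,"roll": 0,"fingers": -1},
    {"tx": -5.5,"ty": 0,"tz": 8,"roll": 0,"fingers": -1},
    {"tx": -3,"ty": 0,"tz": 5,"roll": 0,"fingers": -1},
    {"tx": -2,"ty": 0,"tz": 5,"roll": 0,"fingers": -1},
    {"tx": -2,"ty": 0,"tz": 6,"roll": 0,"fingers": -1},
    {"tx": -2,"ty": 0,"tz": 6,"roll": 0,"fingers": -1},
    {"tx": 0,"ty": 0,"tz": 0,"roll": 0,"fingers": -1}
  ]
}}

```text
t: 12.37
tcp_pos: [0.5645, -0.4191, 0.0734]
orientation: [-3.141, -0.0, 2.58]
wrist_force: [-5.5, 4.4, 11.7]
gripper_width: 0.0002
grasp_force: 6.1
```

Emit:
{"op": "arm_command", "data": {
  "targets": [
    {"tx": 0,"ty": 0,"tz": 2,"roll": 0,"fingers": -1},
    {"tx": 0,"ty": 0,"tz": 2,"roll": 0,"fingers": -1},
    {"tx": 0,"ty": 0,"tz": 0,"roll": 0,"fingers": -1},
    {"tx": 0,"ty": 0,"tz": 0,"roll": 0,"fingers": -1}
  ]
}}

```text
t: 12.7
tcp_pos: [0.5646, -0.4192, 0.0727]
orientation: [-3.141, 0.002, 2.581]
wrist_force: [-10.9, 10.6, 31.6]
gripper_width: 0.0006
grasp_force: 16.2
```

Run:
```python
from h import *
u=np.array([.846,-.533]); b=np.array([.3615,-.2913]); g=b+u*.240
to(*g,.072,2.579); print(status.get_state()['wrist_force'])
c2=cap('scene','s2.png');P=cloud(c2);hsv=cv2.cvtColor(c2['img'],cv2.COLOR_BGR2HSV).astype(int)
red=(hsv[...,1]>150)&((hsv[...,0]<6)|(hsv[...,0]>174))&(P[...,2]>.03)&(P[...,1]<-.3)&(P[...,0]<.7)&(P[...,2]<.2)
print(P[red].min(0),P[red].max(0),P[red].mean(0))
```

```text
roll 0.002
tx 0.0 ty -0.1 tz 0.7 yaw 2.579 tcp [ 0.5646 -0.4192  0.0727]
[-10.87741724  10.56059263  31.64856686]
[ 0.57468249 -0.44517469  0.04613856] [ 0.60826422 -0.42107142  0.13001557] [ 0.59109003 -0.43331654  0.06025023]
```

The handle is at its stop (31 N reaction). Retreating upward, turning the tool and heading over the stakes.

Emit:
{"op": "arm_command", "data": {
  "targets": [
    {"tx": 0,"ty": 0,"tz": -20,"roll": 0,"fingers": -1},
    {"tx": 0,"ty": 0,"tz": -40,"roll": 0,"fingers": -1},
    {"tx": 0,"ty": 0,"tz": -40,"roll": -0.12,"fingers": -1},
    {"tx": 0,"ty": 0,"tz": -40,"roll": -0.12,"fingers": -1},
    {"tx": 0,"ty": 0,"tz": -40,"roll": -0.12,"fingers": -1},
    {"tx": 0,"ty": 0,"tz": 0,"roll": -0.12,"fingers": 1},
    {"tx": 0,"ty": 0,"tz": 0,"roll": -0.12,"fingers": 1},
    {"tx": 0,"ty": 0,"tz": 0,"roll": -0.12,"fingers": 1}
  ]
}}

```text
t: 13.42
tcp_pos: [0.5652, -0.4193, 0.2491]
orientation: [-3.14, 0.002, -2.978]
wrist_force: [0.0, 0.3, -1.2]
gripper_width: 0.0151
grasp_force: 0.0
```

Emit:
{"op": "arm_command", "data": {
  "targets": [
    {"tx": 0,"ty": 0,"tz": 0,"roll": -0.124,"fingers": 1},
    {"tx": 0,"ty": 0,"tz": 0,"roll": -0.124,"fingers": 1},
    {"tx": 0,"ty": 0,"tz": 0,"roll": -0.124,"fingers": 1},
    {"tx": 0,"ty": 0,"tz": 0,"roll": -0.124,"fingers": 1},
    {"tx": 0,"ty": 0,"tz": 0,"roll": -0.124,"fingers": 1},
    {"tx": 0,"ty": 0,"tz": 0,"roll": -0.124,"fingers": 1},
    {"tx": 0,"ty": 0,"tz": 0,"roll": -0.124,"fingers": 1},
    {"tx": 0,"ty": 0,"tz": 0,"roll": -0.124,"fingers": 1}
  ]
}}

```text
t: 14.08
tcp_pos: [0.565, -0.4193, 0.2478]
orientation: [-3.141, -0.0, -1.986]
wrist_force: [-0.4, 0.8, -0.1]
gripper_width: 0.0677
grasp_force: 0.0
```

Emit:
{"op": "arm_command", "data": {
  "targets": [
    {"tx": 0,"ty": 0,"tz": 0,"roll": -0.124,"fingers": 1},
    {"tx": 0,"ty": 0,"tz": 0,"roll": -0.124,"fingers": 1},
    {"tx": 0,"ty": 0,"tz": 0,"roll": -0.124,"fingers": 1},
    {"tx": 0,"ty": 0,"tz": 0,"roll": -0.124,"fingers": 1},
    {"tx": 0,"ty": 0,"tz": 0,"roll": -0.124,"fingers": 1},
    {"tx": 0,"ty": 0,"tz": 0,"roll": -0.124,"fingers": 1},
    {"tx": 0,"ty": 0,"tz": 0,"roll": -0.124,"fingers": 1},
    {"tx": 0,"ty": 0,"tz": 0,"roll": -0.124,"fingers": 1}
  ]
}}

```text
t: 14.75
tcp_pos: [0.5649, -0.4193, 0.2478]
orientation: [-3.141, -0.001, -0.994]
wrist_force: [-1.3, 0.9, -0.6]
gripper_width: 0.0875
grasp_force: 0.0
```

Emit:
{"op": "arm_command", "data": {
  "targets": [
    {"tx": 0,"ty": 0,"tz": 0,"roll": -0.124,"fingers": 1},
    {"tx": 0,"ty": 0,"tz": 0,"roll": -0.124,"fingers": 1},
    {"tx": 0,"ty": 0,"tz": 0,"roll": -0.124,"fingers": 1},
    {"tx": 0,"ty": 0,"tz": 0,"roll": -0.124,"fingers": 1},
    {"tx": 0,"ty": 0,"tz": 0,"roll": -0.124,"fingers": 1},
    {"tx": 0,"ty": 0,"tz": 0,"roll": -0.124,"fingers": 1},
    {"tx": 0,"ty": 0,"tz": 0,"roll": -0.124,"fingers": 1},
    {"tx": 0,"ty": 0,"tz": 0,"roll": -0.124,"fingers": 1}
  ]
}}

```text
t: 15.42
tcp_pos: [0.565, -0.4193, 0.2478]
orientation: [3.141, -0.001, -0.002]
wrist_force: [0.1, -0.1, -0.2]
gripper_width: 0.0878
grasp_force: 0.0
```

Run:
```python
from h import *
to(.42,-.06,.25,.25); print(status.get_state()['qpos'])
```

```text
roll -0.252
tx -51.6 ty -384.0 tz -2.2 yaw 0.25 tcp [ 0.565  -0.4193  0.2478]
[-3.62346304e-01  4.02716969e-01  8.82561886e-02  4.27836915e-05
 -1.25559360e+00  1.93141813e+00]
```

Emit:
{"op": "arm_command", "data": {
  "targets": [
    {"tx": -12.3,"ty": -39.9,"tz": 0,"roll": 0,"fingers": 1},
    {"tx": -12.3,"ty": -39.9,"tz": 0,"roll": 0,"fingers": 1},
    {"tx": -12.3,"ty": -39.9,"tz": 0,"roll": 0,"fingers": 1},
    {"tx": -12.3,"ty": -39.9,"tz": 0,"roll": 0,"fingers": 1},
    {"tx": -12.3,"ty": -39.9,"tz": 0,"roll": 0,"fingers": 1},
    {"tx": -12.3,"ty": -39.9,"tz": 0,"roll": 0,"fingers": 1},
    {"tx": -12.3,"ty": -39.9,"tz": 0,"roll": 0,"fingers": 1},
    {"tx": -12.3,"ty": -39.9,"tz": 0,"roll": 0,"fingers": 1}
  ]
}}

```text
t: 16.08
tcp_pos: [0.4684, -0.0983, 0.2482]
orientation: [-3.141, -0.001, -0.008]
wrist_force: [1.5, 1.0, 0.6]
gripper_width: 0.0876
grasp_force: 0.0
```

Emit:
{"op": "arm_command", "data": {
  "targets": [
    {"tx": -12.3,"ty": -39.9,"tz": 0,"roll": 0,"fingers": 1},
    {"tx": -12.3,"ty": -39.9,"tz": 0,"roll": 0,"fingers": 1},
    {"tx": -12.3,"ty": -39.9,"tz": 0,"roll": 0,"fingers": 1},
    {"tx": 0,"ty": 0,"tz": 0,"roll": 0,"fingers": 1},
    {"tx": 0,"ty": 0,"tz": 0,"roll": 0,"fingers": 1},
    {"tx": 0,"ty": 0,"tz": 0,"roll": 0,"fingers": 1}
  ]
}}

```text
t: 16.58
tcp_pos: [0.4332, 0.0204, 0.2483]
orientation: [-3.141, -0.001, -0.006]
wrist_force: [-0.6, 0.3, 0.2]
gripper_width: 0.0878
grasp_force: 0.0
```

Run:
```python
from h import *
s=status.get_state(); print(s['tcp_pos'],s['orientation'])
c=cap('wrist','w5.png'); np.savez('pics/w5.npz',P=cloud(c))
for p in [(.425,.113,.036),(.444,.004,.036),(.432,-.106,.036),(.657,.114,.067)]: print(proj(c,p))
```

```text
[0.4332485  0.02036652 0.24830554] [-3.14121598e+00 -9.24965206e-04 -6.02885122e-03]
(np.float64(241.82988638659373), np.float64(192.4049139926724))
(np.float64(333.1535694191577), np.float64(175.66009138344108))
(np.float64(423.35777526022946), np.float64(186.00032671139087))
(np.float64(231.5517302160196), np.float64(-7.599014227161291))
```

View pics/w5.png

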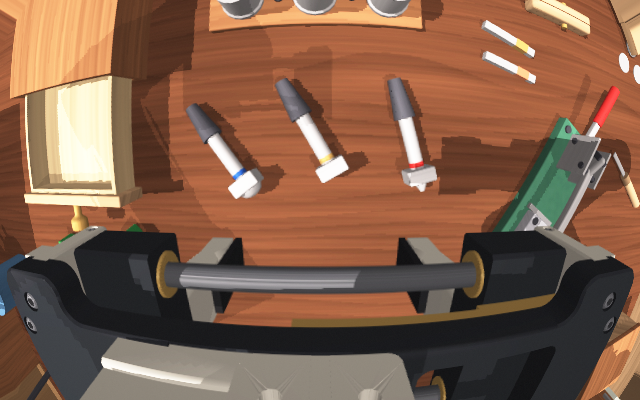

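The wrist view shows stake heads at (242,187) blue, (331,168) brass and (420,177) red. The tips are at (197,110), (285,85) and (396,83). The clamp arm is now down, and the drawer is at (80,130).

```bash
cat >> h.py <<'E'
def stake(c,head,tip):
    """axis from depth points between pixel head and tip; returns head-face centre (z=51mm), yaw head->tip"""
    P=cloud(c); m=np.zeros((400,640),np.uint8); cv2.line(m,tuple(map(int,head)),tuple(map(int,tip)),1,26)
    hsv=cv2.cvtColor(c['img'],cv2.COLOR_BGR2HSV).astype(int)
    mm=(m>0)&(P[...,2]>.012)&(P[...,2]<.06)
    Q=P[mm]; h=np.array(onz(c,*head,.03)[:2]); t=np.array(onz(c,*tip,.015)[:2]); u=(t-h)/np.hypot(*(t-h))
    for _ in range(3):
        n=np.array([-u[1],u[0]]); s=(Q[:,:2]-h)@u; d=(Q[:,:2]-h)@n
        bins=np.arange(.025,s.max()-.005,.008); cs=[];cd=[]
        for a in bins:
            k=(s>=a)&(s<a+.008)
            if k.sum()>5: cs.append(s[k].mean()); cd.append((np.percentile(d[k],3)+np.percentile(d[k],97))/2)
        a,b=np.polyfit(cs,cd,1); h=h+n*b; u=u+n*a; u/=np.hypot(*u)
    n=np.array([-u[1],u[0]]); s=(Q[:,:2]-h)@u
    top=Q[(Q[:,2]>.031)]; st=(top[:,:2]-h)@u
    return h,u,np.arctan2(u[1],u[0]),s.min(),s.max(),np.percentile(st,[2,50,98])
E
python3 - <<'E'
from h import *
c=cap('wrist')
for k,(hd,tp) in dict(b=((240,187),(197,110)),a=((331,168),(285,85)),c=((420,177),(396,83))).items():
    h,u,yaw,s0,s1,pr=stake(c,hd,tp)
    hc=h+u*(s1-.123); hc2=h+u*pr[1]
    print(k,'yaw %.3f'%yaw,'len',s1-s0,'head by tip',hc.round(4),'by top face',(h+u*(pr[0]+pr[2])/2).round(4),(pr*1000).round(1))
    q=h+u*(s1-.123); w=yaw
E
```

```text
b yaw 0.626 len 0.13908389334961904 head by tip [0.4344 0.111 ] by top face [0.433 0.11 ] [-11.8   0.7  10.3]
a yaw 0.523 len 0.1317725142629238 head by tip [0.4514 0.0053] by top face [0.4521 0.0058] [-8.3  0.7  8.7]
c yaw 0.276 len 0.14222024859870594 head by tip [ 0.4433 -0.1034] by top face [ 0.4442 -0.1031] [-6.   3.4 11.3]
```

Emit:
{"op": "arm_command", "data": {
  "targets": [
    {"tx": 0,"ty": 0,"tz": 0,"roll": -0.106,"fingers": 1},
    {"tx": 0,"ty": 0,"tz": 0,"roll": -0.106,"fingers": 1},
    {"tx": 0,"ty": 0,"tz": 0,"roll": -0.106,"fingers": 1},
    {"tx": 0,"ty": 0,"tz": 0,"roll": -0.106,"fingers": 1},
    {"tx": 0,"ty": 0,"tz": 0,"roll": -0.105,"fingers": 1},
    {"tx": 4.5,"ty": 11,"tz": 30,"roll": 0,"fingers": 1},
    {"tx": 4.5,"ty": 11,"tz": 30,"roll": 0,"fingers": 1},
    {"tx": 0,"ty": 0,"tz": 38,"roll": 0,"fingers": 1}
  ]
}}

```text
t: 17.35
tcp_pos: [0.4545, 0.0035, 0.1504]
orientation: [3.14, -0.004, 0.518]
wrist_force: [2.1, 0.2, -2.2]
gripper_width: 0.0875
grasp_force: 0.0
```

Emit:
{"op": "arm_command", "data": {
  "targets": [
    {"tx": 0,"ty": 0,"tz": 40,"roll": 0,"fingers": 1},
    {"tx": 0,"ty": 0,"tz": 30,"roll": 0,"fingers": 1},
    {"tx": 0,"ty": 0,"tz": 0,"roll": 0,"fingers": 1},
    {"tx": 0,"ty": 0,"tz": 0,"roll": 0,"fingers": 1}
  ]
}}

```text
t: 17.68
tcp_pos: [0.4512, 0.0035, 0.0793]
orientation: [-3.142, 0.004, 0.519]
wrist_force: [0.4, 0.5, 1.1]
gripper_width: 0.0874
grasp_force: 0.0
```

Run:
```python
from h import *
to(.452,.0055,.020,.523)
c=cap('wrist','w6.png')
for s in (0,.03,.06,.09,.123): print(np.round(proj(c,(.452+s*np.cos(.523),.0055+s*np.sin(.523),.02)),0))
```

```text
roll -0.004
tx 1.7 ty -1.3 tz 59.3 yaw 0.523 tcp [0.4512 0.0035 0.0793]
[316. 226.]
[316. 183.]
[316. 138.]
[315.  92.]
[315.  42.]
```

View pics/w6.png

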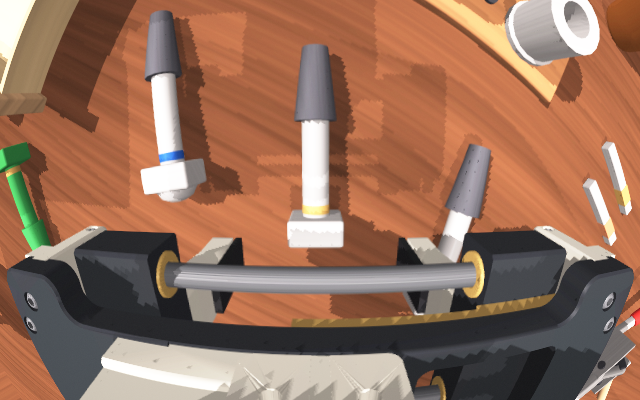

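The view shows the brass-ring stake aligned with the tool, its head at (316,232) and tip at (315,50), with the fingers straddling it and clear of the others.

Emit:
{"op": "arm_command", "data": {
  "targets": [
    {"tx": 1.5,"ty": -1,"tz": 30,"roll": -0.004,"fingers": 0.3},
    {"tx": 0,"ty": 0,"tz": 20,"roll": 0,"fingers": 0.3},
    {"tx": 0,"ty": 0,"tz": 9,"roll": 0,"fingers": 0.3},
    {"tx": 0,"ty": 0,"tz": 0,"roll": 0,"fingers": 0.3},
    {"tx": 0,"ty": 0,"tz": 0,"roll": 0,"fingers": -1},
    {"tx": 0,"ty": 0,"tz": 0,"roll": 0,"fingers": -1},
    {"tx": 0,"ty": 0,"tz": 0,"roll": 0,"fingers": -1},
    {"tx": 0,"ty": 0,"tz": 0,"roll": 0,"fingers": -1}
  ],
  "newtons": 8
}}

```text
t: 18.4
tcp_pos: [0.4535, 0.0073, 0.0224]
orientation: [3.141, -0.003, 0.525]
wrist_force: [0.4, -0.5, -0.9]
gripper_width: 0.0398
grasp_force: 0.0
```

Emit:
{"op": "arm_command", "data": {
  "targets": [
    {"tx": 0,"ty": 0,"tz": 0,"roll": 0,"fingers": -1},
    {"tx": 0,"ty": 0,"tz": 0,"roll": 0,"fingers": -1},
    {"tx": 0,"ty": 0,"tz": 0,"roll": 0,"fingers": -1}
  ]
}}

```text
t: 18.65
tcp_pos: [0.4532, 0.0072, 0.022]
orientation: [3.141, -0.001, 0.526]
wrist_force: [-1.3, 0.5, 8.5]
gripper_width: 0.0363
grasp_force: 8.0
```

Emit:
{"op": "arm_command", "data": {
  "targets": [
    {"tx": 1,"ty": 0,"tz": -16,"roll": 0,"fingers": -1},
    {"tx": 3,"ty": 0,"tz": -16,"roll": 0,"fingers": -1},
    {"tx": 5,"ty": 0,"tz": -15,"roll": 0,"fingers": -1},
    {"tx": 7.5,"ty": 0,"tz": -15,"roll": 0,"fingers": -1},
    {"tx": 9,"ty": 0,"tz": -13,"roll": 0,"fingers": -1},
    {"tx": 10.5,"ty": 0,"tz": -12.5,"roll": 0,"fingers": -1},
    {"tx": 12,"ty": 0,"tz": -10.5,"roll": 0,"fingers": -1},
    {"tx": 0,"ty": 0,"tz": 0,"roll": 0,"fingers": -1}
  ]
}}

```text
t: 19.32
tcp_pos: [0.4968, 0.0323, 0.1212]
orientation: [3.141, -0.004, 0.526]
wrist_force: [1.6, 0.2, -2.5]
gripper_width: 0.0357
grasp_force: 8.0
```

Run:
```python
from h import *
s=status.get_state(); print(s['tcp_pos'],s['wrist_force'],s['gripper_width'])
c=cap('scene'); u,v=map(int,proj(c,s['tcp_pos'])); print(u,v)
a=cv2.resize(c['img'][max(v-90,0):v+90,max(u-90,0):u+90],None,fx=2.2,fy=2.2)
c=cap('wrist'); cv2.imwrite('pics/v1.png',np.hstack([a[:396],cv2.resize(c['img'][:396],(400,396))]))
```

```text
[0.49682593 0.03229202 0.12123773] [ 1.56828518  0.17433628 -2.54504073] 0.03569318645679967
319 187
```

View pics/v1.png

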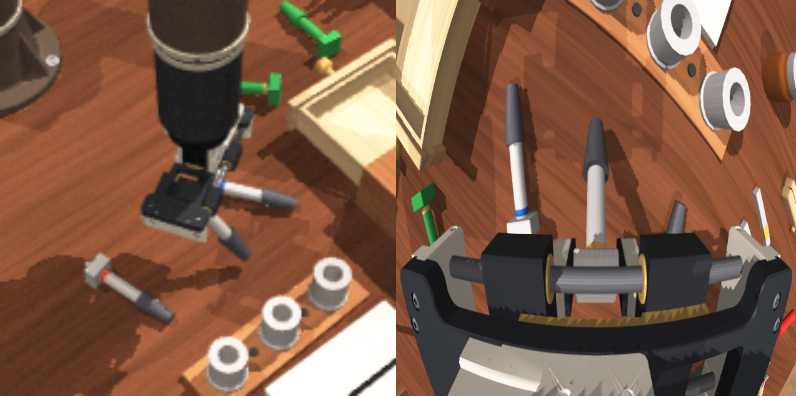

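The stake is at about 50° with the tip still on the bench, so the pivot method works. Continuing to vertical.

Emit:
{"op": "arm_command", "data": {
  "targets": [
    {"tx": 13,"ty": 0,"tz": -7.5,"roll": 0,"fingers": -1},
    {"tx": 15,"ty": 0,"tz": -7,"roll": 0,"fingers": -1},
    {"tx": 14.5,"ty": 0,"tz": -5.5,"roll": 0,"fingers": -1},
    {"tx": 12,"ty": 0,"tz": -3,"roll": 0,"fingers": -1},
    {"tx": 9,"ty": 0,"tz": -1.5,"roll": 0,"fingers": -1},
    {"tx": 11,"ty": 0,"tz": -0.5,"roll": 0,"fingers": -1},
    {"tx": 0,"ty": 0,"tz": 0,"roll": 0,"fingers": -1},
    {"tx": 0,"ty": 0,"tz": 0,"roll": 0,"fingers": -1}
  ]
}}

```text
t: 20.08
tcp_pos: [0.558, 0.0682, 0.1432]
orientation: [-3.141, 0.002, 0.525]
wrist_force: [0.4, 0.4, -3.9]
gripper_width: 0.0358
grasp_force: 8.0
```

Emit:
{"op": "arm_command", "data": {
  "targets": [
    {"tx": 0,"ty": 0,"tz": -15,"roll": 0,"fingers": -1},
    {"tx": 0,"ty": 0,"tz": -30,"roll": 0,"fingers": -1},
    {"tx": 0,"ty": 0,"tz": -30,"roll": 0,"fingers": -1},
    {"tx": 0,"ty": 0,"tz": 0,"roll": 0,"fingers": -1}
  ],
  "newtons": 8
}}

```text
t: 20.42
tcp_pos: [0.5608, 0.0686, 0.2249]
orientation: [3.139, -0.008, 0.526]
wrist_force: [2.0, 0.1, -1.5]
gripper_width: 0.0361
grasp_force: 8.0
```

Run:
```python
from h import *
s=status.get_state(); print(s['tcp_pos'],s['wrist_force'],s['gripper_width'],s['orientation'])
c=cap('scene'); u,v=map(int,proj(c,s['tcp_pos'])); print(u,v)
a=cv2.resize(c['img'][max(v-70,0):v+110,max(u-90,0):u+90],None,fx=2.2,fy=2.2)
c=cap('wrist'); cv2.imwrite('pics/w7.png',c['img']);cv2.imwrite('pics/v2.png',np.hstack([a[:396],cv2.resize(c['img'][:396],(400,396))]))
```

```text
[0.56077405 0.0685588  0.22490119] [ 1.98846011  0.11457229 -1.48975881] 0.03612961754075015 [ 3.13914642 -0.00773054  0.52608992]
345 172
```

View pics/v2.png

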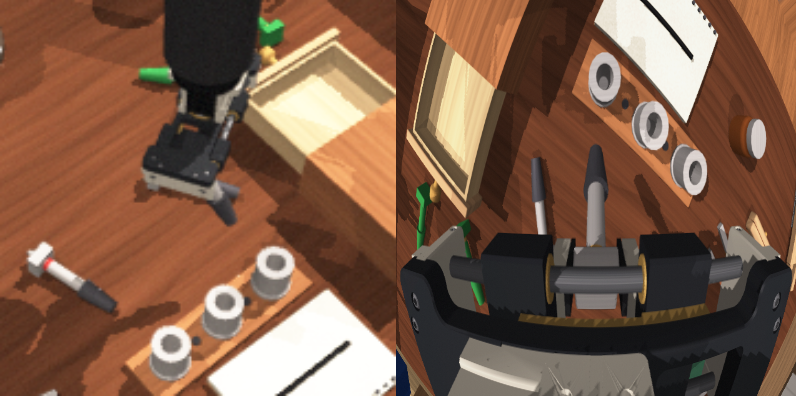

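The stake is still about 40° off vertical: the pads' torsional grip held it and the tip dragged. I'll lower it and relax the grip so that it can swing down.

Emit:
{"op": "arm_command", "data": {
  "targets": [
    {"tx": 0,"ty": 0,"tz": 35,"roll": 0,"fingers": -1},
    {"tx": 0,"ty": 0,"tz": 37,"roll": 0,"fingers": -1},
    {"tx": 0,"ty": 0,"tz": 0,"roll": 0,"fingers": -1},
    {"tx": 0,"ty": 0,"tz": 0,"roll": 0,"fingers": -1}
  ],
  "newtons": 5
}}

```text
t: 20.85
tcp_pos: [0.5561, 0.0671, 0.1446]
orientation: [-3.141, 0.008, 0.525]
wrist_force: [0.1, -0.3, -1.6]
gripper_width: 0.0358
grasp_force: 5.0
```

```bash
cat >> h.py <<'E'
def tilt(save=None):
    """tilt of held stake from wrist depth cloud: points near tool centre plane, below the TCP"""
    s=status.get_state();c=cap('wrist',save);P=cloud(c);p=s['tcp_pos'];w=s['orientation'][2]
    ux=np.array([np.cos(w),np.sin(w)]);uy=np.array([np.sin(w),-np.cos(w)])
    a=(P[...,:2]-p[:2])@ux;b=(P[...,:2]-p[:2])@uy
    hsv=cv2.cvtColor(c['img'],cv2.COLOR_BGR2HSV).astype(int)
    m=(abs(b)<.018)&(a>-.03)&(a<.15)&(P[...,2]<p[2]-.02)&(P[...,2]>max(p[2]-.14,.006))&(hsv[...,1]<70)
    m=(cv2.connectedComponents(m.astype(np.uint8))[1]);n=np.bincount(m[m>0]).argmax() if m.any() else 0
    k=m==n; z=P[...,2]-p[2]
    for z0 in np.arange(-.13,-.02,.01):
        q=k&(z>=z0)&(z<z0+.01)
        if q.sum()>8: print('z %.0f a %.1f b %.1f n %d'%(1000*z0+5,1000*np.median(a[q]),500*(np.percentile(b[q],3)+np.percentile(b[q],97)),q.sum()))
    print('tcp',p.round(4),'yaw %.3f'%w,'F',s['wrist_force'].round(1),'w %.4f'%s['gripper_width'],'g %.1f'%s['grasp_force'])
    return c
E
python3 -c "
from h import *
tilt()"
```

```text
z -125 a 119.3 b 3.4 n 341
z -115 a 126.5 b 6.1 n 104
z -105 a 127.1 b 6.2 n 114
z -95 a 127.3 b 6.1 n 149
z -85 a 128.2 b 5.7 n 166
z -75 a 121.0 b 5.0 n 1446
tcp [0.5561 0.0671 0.1446] yaw 0.525 F [ 0.1 -0.3 -1.6] w 0.0358 g 5.0
```

Emit:
{"op": "arm_command", "data": {
  "targets": [
    {"tx": 0,"ty": 0,"tz": 0,"roll": 0,"fingers": -1},
    {"tx": 0,"ty": 0,"tz": 0,"roll": 0,"fingers": -1},
    {"tx": 0,"ty": 0,"tz": 0,"roll": 0,"fingers": -1},
    {"tx": 0,"ty": 0,"tz": 0,"roll": 0,"fingers": -1}
  ],
  "newtons": 3.5
}}

```text
t: 21.23
tcp_pos: [0.5591, 0.0686, 0.1484]
orientation: [3.141, -0.002, 0.525]
wrist_force: [-0.3, -0.2, -3.9]
gripper_width: 0.0358
grasp_force: 3.5
```

```bash
python3 -c "
from h import *
tilt('w8.png')"
```

```text
z -125 a 109.4 b 3.5 n 235
z -115 a 122.5 b 6.3 n 102
z -105 a 125.0 b 6.6 n 122
z -95 a 125.5 b 6.1 n 138
z -85 a 118.2 b 4.9 n 1319
z -75 a 119.6 b 4.5 n 165
tcp [0.5591 0.0686 0.1484] yaw 0.525 F [-0.3 -0.2 -3.9] w 0.0358 g 3.5
```

```bash
sed -i 's/(a<.15)/(a<AM)/; s/def tilt(save=None):/def tilt(save=None,AM=.1):/' h.py
sed -i "s/    m=(cv2.connectedComponents.*/    u0=proj(c,[p[0],p[1],p[2]-.03])[0]; l=cv2.connectedComponents(m.astype(np.uint8))[1]; m=l; n=max(range(1,l.max()+1),key=lambda i:(l==i).sum()*(abs(np.nonzero(l==i)[1].mean()-u0)<40))/" h.py
python3 -c "
from h import *
tilt()"
```

```text
z -115 a 19.8 b 1.0 n 53
z -105 a 19.0 b 1.4 n 60
z -95 a 18.2 b 1.1 n 87
z -85 a 17.4 b 1.0 n 97
z -75 a 11.5 b 1.0 n 513
z -65 a 10.0 b 0.9 n 161
z -55 a 8.0 b 1.3 n 177
z -45 a 6.4 b 0.8 n 191
z -35 a 4.7 b 1.0 n 234
z -25 a 3.7 b 0.9 n 118
tcp [0.5589 0.0685 0.1481] yaw 0.525 F [-0.1 -0.4 -1.7] w 0.0362 g 3.5
```

The stake now hangs about 10° off vertical. Next I measure the sockets.

Run:
```python
from h import *
c=cap('wrist');P=cloud(c)
for n in ['wrist','top']:
    c=cap(n);P=cloud(c);hsv=cv2.cvtColor(c['img'],cv2.COLOR_BGR2HSV).astype(int)
    for s in [(.657,.114),(.658,.025),(.660,-.064)]:
        k=(np.hypot(P[...,0]-s[0]-.003,P[...,1]-s[1])<.04)&(abs(P[...,2]-.067)<.006)
        q=P[k]
        if len(q)>20:
            (x,y),r=cv2.minEnclosingCircle((q[:,:2]*1000).astype(np.float32)); print(n,s,round(x,1),round(y,1),round(r,1),len(q),q[:,2].mean().round(4),'hull',rect(q)[:4])
to(.658,.025,.2,.525)
```

```text
wrist (0.657, 0.114) 668.5 115.2 24.6 2607 0.0673 hull (0.6684898681640625, 0.11507603454589843, 48.106178283691406, 48.11161422729492)
wrist (0.658, 0.025) 668.7 25.1 24.9 2363 0.0672 hull (0.6685532836914062, 0.025092872619628906, 48.279144287109375, 49.03193283081055)
wrist (0.66, -0.064) 668.9 -64.7 25.1 1682 0.0669 hull (0.6690903930664063, -0.06445700073242187, 47.86112594604492, 49.39861297607422)
top (0.66, -0.064) 666.6 -61.7 25.0 100 0.0667 hull (0.6665592041015626, -0.06268623352050781, 47.839656829833984, 45.348236083984375)
roll 0.0
tx 64.3 ty 87.4 tz -52.6 yaw 0.525 tcp [0.5586 0.0684 0.1474]
```

Emit:
{"op": "arm_command", "data": {
  "targets": [
    {"tx": 0,"ty": 0,"tz": -20,"roll": 0,"fingers": -1},
    {"tx": 0,"ty": 0,"tz": -25,"roll": 0,"fingers": -1},
    {"tx": 0,"ty": 0,"tz": -15,"roll": 0,"fingers": -1},
    {"tx": 15.4,"ty": 22.9,"tz": 0,"roll": 0,"fingers": -1},
    {"tx": 15.4,"ty": 22.9,"tz": 0,"roll": 0,"fingers": -1},
    {"tx": 15.4,"ty": 22.9,"tz": 0,"roll": 0,"fingers": -1},
    {"tx": 15.3,"ty": 22.9,"tz": 0,"roll": 0,"fingers": -1},
    {"tx": 0,"ty": 0,"tz": 0,"roll": 0,"fingers": -1}
  ],
  "newtons": 12
}}

```text
t: 22.15
tcp_pos: [0.6612, 0.018, 0.2062]
orientation: [3.14, 0.0, 0.524]
wrist_force: [-0.5, 0.8, -2.3]
gripper_width: 0.0358
grasp_force: 12.0
```

Emit:
{"op": "arm_command", "data": {
  "targets": [
    {"tx": 0,"ty": 0,"tz": 0,"roll": 0,"fingers": -1},
    {"tx": 0,"ty": 0,"tz": 0,"roll": 0,"fingers": -1}
  ]
}}

```text
t: 22.32
tcp_pos: [0.6572, 0.0198, 0.2064]
orientation: [-3.141, 0.001, 0.525]
wrist_force: [0.3, 0.1, -5.0]
gripper_width: 0.0359
grasp_force: 12.0
```

```bash
cat >> h.py <<'E'
S=[(.6685,.115),(.6687,.025),(.669,-.0645)]
E
python3 -c "
from h import *
c=tilt();to(*S[1],.15,.525)
"
```

```text
z -125 a 20.4 b 2.6 n 18
z -115 a 19.7 b 2.3 n 55
z -105 a 18.8 b 2.1 n 69
z -95 a 18.1 b 2.1 n 91
z -85 a 17.3 b 2.1 n 100
z -75 a 11.5 b 1.6 n 513
z -65 a 9.8 b 1.6 n 166
z -55 a 7.9 b 1.8 n 178
z -45 a 6.2 b 1.5 n 193
z -35 a 4.4 b 1.5 n 229
z -25 a 3.6 b 1.2 n 113
tcp [0.6572 0.0198 0.2064] yaw 0.525 F [ 0.3  0.1 -5. ] w 0.0359 g 12.0
roll 0.0
tx 12.6 ty 1.5 tz 56.8 yaw 0.525 tcp [0.657  0.02   0.2068]
```

Emit:
{"op": "arm_command", "data": {
  "targets": [
    {"tx": 0,"ty": 0,"tz": 13,"roll": 0,"fingers": -1},
    {"tx": 0,"ty": 0,"tz": 12,"roll": 0,"fingers": -1},
    {"tx": 2,"ty": 0,"tz": 4,"roll": 0,"fingers": -1},
    {"tx": 3,"ty": 0,"tz": 4,"roll": 0,"fingers": -1},
    {"tx": 3,"ty": 0,"tz": 4,"roll": 0,"fingers": -1},
    {"tx": 2,"ty": 0,"tz": 4,"roll": 0,"fingers": -1},
    {"tx": 2,"ty": 0,"tz": 4,"roll": 0,"fingers": -1},
    {"tx": 0,"ty": 0,"tz": 0,"roll": 0,"fingers": -1}
  ],
  "newtons": 5
}}

```text
t: 23.03
tcp_pos: [0.6695, 0.0265, 0.1625]
orientation: [3.141, -0.002, 0.526]
wrist_force: [2.6, 0.4, -1.6]
gripper_width: 0.0359
grasp_force: 5.0
```

```bash
python3 -c "
from h import *
c=tilt();to(*S[1],.15,.525)
"
```

```text
z -125 a 20.9 b -0.2 n 86
z -115 a 20.4 b 0.2 n 112
z -105 a 18.3 b -0.1 n 164
z -95 a 10.9 b 0.0 n 1135
z -85 a 8.6 b 1.1 n 77
z -75 a 3.4 b 1.0 n 495
z -65 a 3.2 b 0.7 n 127
z -55 a 2.5 b 1.2 n 148
z -45 a 1.6 b 1.0 n 168
z -35 a 1.4 b 0.8 n 147
z -25 a 1.7 b 1.3 n 24
tcp [0.6695 0.0265 0.1625] yaw 0.526 F [ 2.6  0.4 -1.6] w 0.0359 g 5.0
roll 0.001
tx -1.3 ty 1.0 tz 12.6 yaw 0.525 tcp [0.6693 0.0265 0.1626]
```

Emit:
{"op": "arm_command", "data": {
  "targets": [
    {"tx": -1,"ty": 0.5,"tz": 6,"roll": 0,"fingers": -1},
    {"tx": 0,"ty": 0.5,"tz": 6,"roll": 0,"fingers": -1},
    {"tx": 0,"ty": 0,"tz": 0,"roll": 0,"fingers": -1},
    {"tx": 0,"ty": 0,"tz": 0,"roll": 0,"fingers": -1},
    {"tx": 0,"ty": 0,"tz": 0,"roll": 0,"fingers": 0.1},
    {"tx": 0,"ty": 0,"tz": 0,"roll": 0,"fingers": 0.1},
    {"tx": 0,"ty": 0,"tz": 0,"roll": 0,"fingers": 0.1}
  ]
}}

```text
t: 23.67
tcp_pos: [0.6671, 0.0243, 0.1499]
orientation: [-3.141, 0.001, 0.525]
wrist_force: [0.5, 0.3, 0.0]
gripper_width: 0.0467
grasp_force: 0.0
```

Emit:
{"op": "arm_command", "data": {
  "targets": [
    {"tx": 0,"ty": 0,"tz": -30,"roll": 0,"fingers": 0.3},
    {"tx": 0,"ty": 0,"tz": -35,"roll": 0,"fingers": 0.3},
    {"tx": -40,"ty": 0,"tz": -35,"roll": 0,"fingers": 1},
    {"tx": -40,"ty": 0,"tz": 0,"roll": 0,"fingers": 1},
    {"tx": -30,"ty": 0,"tz": 0,"roll": 0,"fingers": 1},
    {"tx": 0,"ty": 0,"tz": 0,"roll": 0,"fingers": 1},
    {"tx": 0,"ty": 0,"tz": 0,"roll": 0,"fingers": 1}
  ]
}}

```text
t: 24.25
tcp_pos: [0.5787, -0.0272, 0.2435]
orientation: [3.141, -0.001, 0.524]
wrist_force: [0.7, 0.8, -0.9]
gripper_width: 0.0838
grasp_force: 0.0
```

```bash
cat >> h.py <<'E'
def homecheck(c,i):
    P=cloud(c); x,y=S[i]
    k=(np.hypot(P[...,0]-x,P[...,1]-y)<.032)&(P[...,2]>.1)&(P[...,2]<.2); q=P[k]
    if len(q)<20: print(i,'nothing');return
    zt=np.percentile(q[:,2],90); f=q[abs(q[:,2]-zt)<.004]
    print(i,'top z',zt.round(4),'max',q[:,2].max().round(4),'centre',np.round(rect(f),4),len(f),'-> home top face .160')
E
python3 -c "
from h import *
s=status.get_state();print(s['tcp_pos'],s['orientation'][2])
c=cap('wrist');homecheck(c,1)
print([np.round(proj(c,(x,y,.02))) for x,y in [(.434,.111),(.506,.157),(.444,-.103),(.562,-.07)]])
"
```

```text
[ 0.57866531 -0.02717539  0.24351633] 0.5241978596650179
1 top z 0.1617 max 0.1633 centre [6.68800e-01 2.52000e-02 3.63206e+01 3.61734e+01 2.98826e+01] 2422 -> home top face .160
[array([176., 225.]), array([167., 162.]), array([317., 294.]), array([342., 211.])]
```

Stake a is home (top face at 0.161, centred). Next, stake b.

Emit:
{"op": "arm_command", "data": {
  "targets": [
    {"tx": 0,"ty": 0,"tz": 0,"roll": -0.102,"fingers": 1},
    {"tx": -7.3,"ty": -39.3,"tz": 0,"roll": 0,"fingers": 1},
    {"tx": -7.3,"ty": -39.3,"tz": 0,"roll": 0,"fingers": 1},
    {"tx": -7.3,"ty": -39.3,"tz": 30,"roll": 0,"fingers": 1},
    {"tx": -7.3,"ty": -39.2,"tz": 35,"roll": 0,"fingers": 1},
    {"tx": -7.3,"ty": -39.2,"tz": 35,"roll": 0,"fingers": 1},
    {"tx": 0,"ty": 0,"tz": 38,"roll": 0,"fingers": 1},
    {"tx": 0,"ty": 0,"tz": 0,"roll": 0,"fingers": 1}
  ]
}}

```text
t: 24.97
tcp_pos: [0.4486, 0.0946, 0.1193]
orientation: [-3.14, 0.009, 0.629]
wrist_force: [-1.6, -0.1, -1.6]
gripper_width: 0.0877
grasp_force: 0.0
```

Emit:
{"op": "arm_command", "data": {
  "targets": [
    {"tx": 0,"ty": 0,"tz": 0,"roll": 0,"fingers": 1},
    {"tx": 0,"ty": 0,"tz": 0,"roll": 0,"fingers": 1}
  ]
}}

```text
t: 25.13
tcp_pos: [0.4541, 0.0954, 0.1258]
orientation: [3.141, -0.0, 0.628]
wrist_force: [0.2, 0.2, 0.5]
gripper_width: 0.0874
grasp_force: 0.0
```

```bash
python3 -c "
from h import *
c=cap('wrist','w9.png')
hd=proj(c,(.434,.1105,.03)); tp=proj(c,(.434+.118*.81,.1105+.118*.586,.015)); print(hd,tp)
h,u,yaw,s0,s1,pr=stake(c,hd,tp); print(yaw,(h+u*(s1-.123)).round(4),(h+u*(pr[0]+pr[2])/2).round(4),s1-s0,pr)
q=h+u*(s1-.123); to(*q,.020,yaw)
"
```

```text
(np.float64(288.52991320421614), np.float64(221.91929326837536)) (np.float64(288.4416483793898), np.float64(75.54029523239342))
0.626185623545175 [0.4342 0.1116] [0.4352 0.1123] 0.13242795895938347 [-0.00622552  0.00329543  0.01030672]
roll 0.001
tx -6.9 ty -25.0 tz 106.2 yaw 0.626185623545175 tcp [0.4544 0.0954 0.1262]
```

Emit:
{"op": "arm_command", "data": {
  "targets": [
    {"tx": -6.5,"ty": -12.5,"tz": 20,"roll": 0,"fingers": 1},
    {"tx": 0,"ty": -12.5,"tz": 20,"roll": 0,"fingers": 1},
    {"tx": 0,"ty": 0,"tz": 20,"roll": 0,"fingers": 0.4},
    {"tx": 0,"ty": 0,"tz": 0,"roll": 0,"fingers": 0.4},
    {"tx": 0,"ty": 0,"tz": 0,"roll": 0,"fingers": 0.4}
  ]
}}

```text
t: 25.6
tcp_pos: [0.4335, 0.1113, 0.0655]
orientation: [3.141, 0.0, 0.627]
wrist_force: [0.1, 0.9, 1.3]
gripper_width: 0.0728
grasp_force: 0.0
```

```bash
python3 -c "
from h import *
to(.4345,.1118,.020,.626)
"
```

```text
roll 0.001
tx 1.1 ty 0.2 tz 45.5 yaw 0.626 tcp [0.4335 0.1113 0.0655]
```

Emit:
{"op": "arm_command", "data": {
  "targets": [
    {"tx": 1,"ty": 0,"tz": 20,"roll": 0,"fingers": 0.3},
    {"tx": 0,"ty": 0,"tz": 15,"roll": 0,"fingers": 0.3},
    {"tx": 0,"ty": 0,"tz": 9,"roll": 0,"fingers": 0.3},
    {"tx": 0,"ty": 0,"tz": 0,"roll": 0,"fingers": 0.1},
    {"tx": 0,"ty": 0,"tz": 0,"roll": 0,"fingers": -1},
    {"tx": 0,"ty": 0,"tz": 0,"roll": 0,"fingers": -1},
    {"tx": 0,"ty": 0,"tz": 0,"roll": 0,"fingers": -1},
    {"tx": 0,"ty": 0,"tz": 0,"roll": 0,"fingers": -1}
  ],
  "newtons": 3.5
}}

```text
t: 26.27
tcp_pos: [0.4343, 0.1124, 0.0218]
orientation: [3.141, -0.002, 0.628]
wrist_force: [0.2, -0.5, 5.3]
gripper_width: 0.0366
grasp_force: 3.5
```

Emit:
{"op": "arm_command", "data": {
  "targets": [
    {"tx": 0,"ty": 0,"tz": 0,"roll": 0,"fingers": -1},
    {"tx": 0,"ty": 0,"tz": 0,"roll": 0,"fingers": -1},
    {"tx": 0,"ty": 0,"tz": 0,"roll": 0,"fingers": -1}
  ]
}}

```text
t: 26.52
tcp_pos: [0.4343, 0.1125, 0.0216]
orientation: [3.141, -0.002, 0.628]
wrist_force: [0.3, -1.2, 5.8]
gripper_width: 0.036
grasp_force: 3.5
```

Emit:
{"op": "arm_command", "data": {
  "targets": [
    {"tx": 1,"ty": 0,"tz": -16,"roll": 0,"fingers": -1},
    {"tx": 3,"ty": 0,"tz": -16,"roll": 0,"fingers": -1},
    {"tx": 5,"ty": 0,"tz": -15,"roll": 0,"fingers": -1},
    {"tx": 7.5,"ty": 0,"tz": -15,"roll": 0,"fingers": -1},
    {"tx": 9,"ty": 0,"tz": -13,"roll": 0,"fingers": -1},
    {"tx": 10.5,"ty": 0,"tz": -12.5,"roll": 0,"fingers": -1},
    {"tx": 12,"ty": 0,"tz": -10.5,"roll": 0,"fingers": -1},
    {"tx": 0,"ty": 0,"tz": 0,"roll": 0,"fingers": -1}
  ]
}}

```text
t: 27.18
tcp_pos: [0.4746, 0.1417, 0.1209]
orientation: [3.141, -0.004, 0.628]
wrist_force: [-2.0, -0.3, 3.3]
gripper_width: 0.0361
grasp_force: 3.5
```

Emit:
{"op": "arm_command", "data": {
  "targets": [
    {"tx": 13,"ty": 0,"tz": -8,"roll": 0,"fingers": -1},
    {"tx": 10,"ty": 0,"tz": -8,"roll": 0,"fingers": -1},
    {"tx": 0,"ty": 0,"tz": -8,"roll": 0,"fingers": -1},
    {"tx": 0,"ty": 0,"tz": -8,"roll": 0,"fingers": -1},
    {"tx": 0,"ty": 0,"tz": 0,"roll": 0,"fingers": -1},
    {"tx": 0,"ty": 0,"tz": 0,"roll": 0,"fingers": -1}
  ]
}}

```text
t: 27.68
tcp_pos: [0.4902, 0.1532, 0.1506]
orientation: [-3.141, -0.0, 0.627]
wrist_force: [0.5, 0.1, -4.4]
gripper_width: 0.0359
grasp_force: 3.5
```

```bash
python3 -c "
from h import *
c=tilt('w10.png');to(*S[0],.2)
"
```

```text
z -125 a 20.7 b 0.5 n 44
z -115 a 20.3 b 1.4 n 49
z -105 a 19.7 b 0.9 n 65
z -95 a 19.1 b 0.9 n 79
z -85 a 13.3 b 1.0 n 470
z -75 a 12.2 b 1.1 n 126
z -65 a 10.8 b 1.0 n 140
z -55 a 9.2 b 0.9 n 171
z -45 a 7.9 b 0.7 n 160
z -35 a 7.6 b 1.3 n 30
tcp [0.4902 0.1532 0.1506] yaw 0.627 F [ 0.5  0.1 -4.4] w 0.0359 g 3.5
tx 122.2 ty 135.6 tz -49.8 yaw 0.6268869097664358 tcp [0.49   0.1531 0.1502]
```

Stake b hangs well. Tighten the grip and carry it to socket 0.

Emit:
{"op": "arm_command", "data": {
  "targets": [
    {"tx": 0,"ty": 0,"tz": 0,"roll": 0,"fingers": -1},
    {"tx": 0,"ty": 0,"tz": -15,"roll": 0,"fingers": -1},
    {"tx": 0,"ty": 0,"tz": -25,"roll": 0,"fingers": -1},
    {"tx": 0,"ty": 0,"tz": -26,"roll": 0,"fingers": -1},
    {"tx": 18.2,"ty": 22.4,"tz": 0,"roll": 0,"fingers": -1},
    {"tx": 18.2,"ty": 22.4,"tz": 0,"roll": 0,"fingers": -1},
    {"tx": 18.2,"ty": 22.4,"tz": 0,"roll": 0,"fingers": -1},
    {"tx": 18.2,"ty": 22.4,"tz": 0,"roll": 0,"fingers": -1}
  ],
  "newtons": 12
}}

```text
t: 28.4
tcp_pos: [0.603, 0.1233, 0.2162]
orientation: [-3.141, 0.0, 0.628]
wrist_force: [-0.6, 1.6, -5.2]
gripper_width: 0.0358
grasp_force: 12.0
```

Emit:
{"op": "arm_command", "data": {
  "targets": [
    {"tx": 18.2,"ty": 22.4,"tz": 0,"roll": 0,"fingers": -1},
    {"tx": 18,"ty": 22.4,"tz": 0,"roll": 0,"fingers": -1},
    {"tx": 0,"ty": 0,"tz": 0,"roll": 0,"fingers": -1},
    {"tx": 0,"ty": 0,"tz": 0,"roll": 0,"fingers": -1},
    {"tx": 0,"ty": 0,"tz": 0,"roll": 0,"fingers": -1}
  ]
}}

```text
t: 28.82
tcp_pos: [0.6573, 0.1084, 0.2152]
orientation: [-3.141, 0.002, 0.626]
wrist_force: [0.1, 0.2, -4.4]
gripper_width: 0.0356
grasp_force: 11.9
```

```bash
python3 -c "
from h import *
c=tilt();to(*S[0],.161)
"
```

```text
z -125 a 19.9 b 3.2 n 50
z -115 a 19.3 b 3.8 n 56
z -105 a 18.8 b 3.3 n 68
z -95 a 18.7 b 3.2 n 81
z -85 a 12.9 b 2.5 n 455
z -75 a 11.6 b 2.7 n 129
z -65 a 10.1 b 2.2 n 148
z -55 a 8.8 b 2.0 n 174
z -45 a 7.5 b 1.9 n 155
z -35 a 7.4 b 1.7 n 20
tcp [0.6573 0.1084 0.2152] yaw 0.626 F [ 0.1  0.2 -4.4] w 0.0356 g 11.9
tx 12.9 ty 1.5 tz 54.8 yaw 0.6270755613276906 tcp [0.6571 0.1086 0.2158]
```

Emit:
{"op": "arm_command", "data": {
  "targets": [
    {"tx": 0.5,"ty": -1.5,"tz": 12,"roll": 0,"fingers": -1},
    {"tx": 0,"ty": 0,"tz": 12,"roll": 0,"fingers": -1},
    {"tx": 2,"ty": 0.5,"tz": 4,"roll": 0,"fingers": -1},
    {"tx": 3,"ty": 0.5,"tz": 4,"roll": 0,"fingers": -1},
    {"tx": 3,"ty": 0.5,"tz": 4,"roll": 0,"fingers": -1},
    {"tx": 2,"ty": 0.5,"tz": 4,"roll": 0,"fingers": -1},
    {"tx": 2,"ty": 0.5,"tz": 4,"roll": 0,"fingers": -1},
    {"tx": 0,"ty": 0,"tz": 0,"roll": 0,"fingers": -1}
  ],
  "newtons": 5
}}

```text
t: 29.53
tcp_pos: [0.6692, 0.1157, 0.172]
orientation: [-3.142, -0.0, 0.627]
wrist_force: [0.7, 0.8, -7.7]
gripper_width: 0.0358
grasp_force: 5.0
```

```bash
python3 -c "
from h import *
c=tilt();to(*S[0],.161)
"
```

```text
z -125 a 21.5 b 0.0 n 81
z -115 a 20.0 b 0.1 n 134
z -105 a 12.1 b -0.1 n 1025
z -95 a 10.0 b 0.4 n 56
z -85 a 4.5 b 0.5 n 448
z -75 a 5.2 b 0.9 n 107
z -65 a 4.5 b 0.3 n 115
z -55 a 4.4 b 0.8 n 120
z -45 a 4.6 b 1.3 n 37
z -25 a 12.9 b 1.5 n 51
tcp [0.6692 0.1157 0.172 ] yaw 0.627 F [ 0.7  0.8 -7.7] w 0.0358 g 5.0
tx -0.8 ty 0.2 tz 11.0 yaw 0.627201497254783 tcp [0.669  0.1156 0.172 ]
```

Emit:
{"op": "arm_command", "data": {
  "targets": [
    {"tx": -0.5,"ty": 0,"tz": 6,"roll": 0,"fingers": -1},
    {"tx": 0,"ty": 0,"tz": 5,"roll": 0,"fingers": -1},
    {"tx": 0,"ty": 0,"tz": 0,"roll": 0,"fingers": -1},
    {"tx": 0,"ty": 0,"tz": 0,"roll": 0,"fingers": 0.1},
    {"tx": 0,"ty": 0,"tz": 0,"roll": 0,"fingers": 0.1},
    {"tx": 0,"ty": 0,"tz": 0,"roll": 0,"fingers": 0.1},
    {"tx": 0,"ty": 0,"tz": -30,"roll": 0,"fingers": 0.2},
    {"tx": 0,"ty": 0,"tz": -35,"roll": 0,"fingers": 0.3}
  ]
}}

```text
t: 30.25
tcp_pos: [0.6665, 0.1142, 0.2242]
orientation: [-3.14, 0.007, 0.627]
wrist_force: [0.5, 0.3, 0.9]
gripper_width: 0.0543
grasp_force: 0.0
```

Emit:
{"op": "arm_command", "data": {
  "targets": [
    {"tx": -30,"ty": 0,"tz": -25,"roll": 0.115,"fingers": 1},
    {"tx": -30,"ty": 0,"tz": 0,"roll": 0.12,"fingers": 1},
    {"tx": -30,"ty": 10,"tz": 0,"roll": 0.115,"fingers": 1},
    {"tx": -30,"ty": 25,"tz": 0,"roll": 0,"fingers": 1},
    {"tx": 0,"ty": 35,"tz": 0,"roll": 0,"fingers": 1},
    {"tx": 0,"ty": 35,"tz": 0,"roll": 0,"fingers": 1},
    {"tx": 0,"ty": 35,"tz": 0,"roll": 0,"fingers": 1},
    {"tx": 0,"ty": 0,"tz": 0,"roll": 0,"fingers": 1}
  ]
}}

```text
t: 30.92
tcp_pos: [0.6011, -0.0761, 0.2517]
orientation: [3.14, 0.0, 0.274]
wrist_force: [-0.1, 1.1, -1.0]
gripper_width: 0.0876
grasp_force: 0.0
```

Emit:
{"op": "arm_command", "data": {
  "targets": [
    {"tx": 0,"ty": 0,"tz": 0,"roll": 0,"fingers": 1},
    {"tx": 0,"ty": 0,"tz": 0,"roll": 0,"fingers": 1}
  ]
}}

```text
t: 31.08
tcp_pos: [0.6004, -0.0717, 0.2515]
orientation: [-3.142, 0.0, 0.276]
wrist_force: [0.5, 0.7, 0.1]
gripper_width: 0.0876
grasp_force: 0.0
```

```bash
python3 -c "
from h import *
c=cap('wrist','w11.png');homecheck(c,0);homecheck(c,1)
hd=proj(c,(.4435,-.103,.03)); tp=proj(c,(.558,-.071,.015)); print(hd,tp)
to(.4435,-.103,.08,.276)
"
```

```text
0 top z 0.1691 max 0.1728 centre [ 0.6682  0.1139 25.8942 25.9847 66.7452] 566 -> home top face .160
1 top z 0.1616 max 0.1632 centre [6.68900e-01 2.50000e-02 3.70338e+01 3.65578e+01 3.03047e+01] 2007 -> home top face .160
(np.float64(309.70651710422936), np.float64(297.7527635045078)) (np.float64(309.30320038067555), np.float64(211.7568608575651))
roll 0.001
tx -159.7 ty -12.1 tz 171.6 yaw 0.276 tcp [ 0.6005 -0.0711  0.2516]
```

Stake b is home (dome top at 0.172). On to stake c.

Emit:
{"op": "arm_command", "data": {
  "targets": [
    {"tx": -35,"ty": -6,"tz": 0,"roll": 0,"fingers": 1},
    {"tx": -35,"ty": -6,"tz": 0,"roll": 0,"fingers": 1},
    {"tx": -35,"ty": 0,"tz": 0,"roll": 0,"fingers": 1},
    {"tx": -30,"ty": 0,"tz": 25,"roll": 0,"fingers": 1},
    {"tx": -25,"ty": 0,"tz": 30,"roll": 0,"fingers": 1},
    {"tx": 0,"ty": 0,"tz": 35,"roll": 0,"fingers": 1},
    {"tx": 0,"ty": 0,"tz": 35,"roll": 0,"fingers": 1},
    {"tx": 0,"ty": 0,"tz": 0,"roll": 0,"fingers": 1}
  ]
}}

```text
t: 31.8
tcp_pos: [0.4392, -0.103, 0.122]
orientation: [-3.14, 0.008, 0.277]
wrist_force: [-1.5, -0.5, -0.8]
gripper_width: 0.0871
grasp_force: 0.0
```

Emit:
{"op": "arm_command", "data": {
  "targets": [
    {"tx": 0,"ty": 0,"tz": 0,"roll": 0,"fingers": 1},
    {"tx": 0,"ty": 0,"tz": 0,"roll": 0,"fingers": 1}
  ]
}}

```text
t: 31.97
tcp_pos: [0.4449, -0.1029, 0.1283]
orientation: [3.141, -0.001, 0.279]
wrist_force: [0.7, -0.6, 1.4]
gripper_width: 0.0876
grasp_force: 0.0
```

```bash
python3 -c "
from h import *
c=cap('wrist','w12.png')
hd=proj(c,(.4435,-.103,.03)); tp=proj(c,(.558,-.071,.015)); print(hd,tp)
h,u,yaw,s0,s1,pr=stake(c,hd,tp); print(yaw,(h+u*(s1-.123)).round(4),(h+u*(pr[0]+pr[2])/2).round(4),s1-s0,pr)
q=h+u*(s1-.123); to(*q,.020,yaw)
"
```

```text
(np.float64(317.99995981945676), np.float64(214.49938133046442)) (np.float64(318.9713811783792), np.float64(67.9431564805752))
0.27978601461934705 [ 0.4432 -0.1042] [ 0.4449 -0.1037] 0.13120301815894317 [-0.00703696  0.00258625  0.00932485]
roll -0.001
tx -2.4 ty 0.6 tz 108.6 yaw 0.27978601461934705 tcp [ 0.4453 -0.103   0.1286]
```

Emit:
{"op": "arm_command", "data": {
  "targets": [
    {"tx": -1,"ty": 0.6,"tz": 30,"roll": 0,"fingers": 0.4},
    {"tx": 0,"ty": 0,"tz": 30,"roll": 0,"fingers": 0.3},
    {"tx": 0,"ty": 0,"tz": 28,"roll": 0,"fingers": 0.3},
    {"tx": 0,"ty": 0,"tz": 19,"roll": 0,"fingers": 0.1},
    {"tx": 0,"ty": 0,"tz": 0,"roll": 0,"fingers": 0.1},
    {"tx": 0,"ty": 0,"tz": 0,"roll": 0,"fingers": -1},
    {"tx": 0,"ty": 0,"tz": 0,"roll": 0,"fingers": -1},
    {"tx": 0,"ty": 0,"tz": 0,"roll": 0,"fingers": -1}
  ],
  "newtons": 3.5
}}

```text
t: 32.68
tcp_pos: [0.444, -0.1041, 0.021]
orientation: [3.141, -0.003, 0.278]
wrist_force: [-0.2, -0.4, 0.3]
gripper_width: 0.0399
grasp_force: 0.0
```

Emit:
{"op": "arm_command", "data": {
  "targets": [
    {"tx": 0,"ty": 0,"tz": 0,"roll": 0,"fingers": -1},
    {"tx": 0,"ty": 0,"tz": 0,"roll": 0,"fingers": -1},
    {"tx": 0,"ty": 0,"tz": 0,"roll": 0,"fingers": -1}
  ]
}}

```text
t: 32.93
tcp_pos: [0.4437, -0.1042, 0.0206]
orientation: [3.141, -0.002, 0.278]
wrist_force: [-1.2, 0.5, 5.6]
gripper_width: 0.0365
grasp_force: 3.5
```

Emit:
{"op": "arm_command", "data": {
  "targets": [
    {"tx": 1,"ty": 0,"tz": -16,"roll": 0,"fingers": -1},
    {"tx": 3,"ty": 0,"tz": -16,"roll": 0,"fingers": -1},
    {"tx": 5,"ty": 0,"tz": -15,"roll": 0,"fingers": -1},
    {"tx": 7.5,"ty": 0,"tz": -15,"roll": 0,"fingers": -1},
    {"tx": 9,"ty": 0,"tz": -13,"roll": 0,"fingers": -1},
    {"tx": 10.5,"ty": 0,"tz": -12.5,"roll": 0,"fingers": -1},
    {"tx": 12,"ty": 0,"tz": -10.5,"roll": 0,"fingers": -1},
    {"tx": 0,"ty": 0,"tz": 0,"roll": 0,"fingers": -1}
  ]
}}

```text
t: 33.6
tcp_pos: [0.4917, -0.0907, 0.1199]
orientation: [3.141, -0.004, 0.278]
wrist_force: [-1.6, -0.2, 4.7]
gripper_width: 0.0358
grasp_force: 3.5
```

Emit:
{"op": "arm_command", "data": {
  "targets": [
    {"tx": 13,"ty": 0,"tz": -8,"roll": 0,"fingers": -1},
    {"tx": 10,"ty": 0,"tz": -8,"roll": 0,"fingers": -1},
    {"tx": 0,"ty": 0,"tz": -8,"roll": 0,"fingers": -1},
    {"tx": 0,"ty": 0,"tz": -8,"roll": 0,"fingers": -1},
    {"tx": 0,"ty": 0,"tz": 0,"roll": 0,"fingers": -1},
    {"tx": 0,"ty": 0,"tz": 0,"roll": 0,"fingers": -1}
  ]
}}

```text
t: 34.1
tcp_pos: [0.5102, -0.0851, 0.1496]
orientation: [-3.141, -0.0, 0.277]
wrist_force: [-0.2, -0.1, -3.0]
gripper_width: 0.0363
grasp_force: 3.5
```

```bash
python3 -c "
from h import *
c=tilt('w13.png');to(*S[2],.2)
"
```

```text
z -125 a 30.8 b -0.1 n 18
z -115 a 30.1 b 0.7 n 55
z -105 a 28.6 b 1.1 n 72
z -95 a 27.3 b 0.6 n 97
z -85 a 25.9 b 0.8 n 119
z -75 a 19.3 b 0.7 n 526
z -65 a 17.1 b 0.7 n 164
z -55 a 15.1 b 0.8 n 188
z -45 a 12.7 b 0.8 n 220
z -35 a 10.6 b 0.8 n 217
z -25 a 9.7 b 1.1 n 67
tcp [ 0.5102 -0.0851  0.1496] yaw 0.277 F [-0.2 -0.1 -3. ] w 0.0363 g 3.5
tx 158.5 ty 23.6 tz -50.7 yaw 0.2768032824001321 tcp [ 0.5101 -0.0851  0.1493]
```

Emit:
{"op": "arm_command", "data": {
  "targets": [
    {"tx": 0,"ty": 0,"tz": 0,"roll": 0,"fingers": -1},
    {"tx": 0,"ty": 0,"tz": -15,"roll": 0,"fingers": -1},
    {"tx": 0,"ty": 0,"tz": -25,"roll": 0,"fingers": -1},
    {"tx": 0,"ty": 0,"tz": -22,"roll": 0,"fingers": -1},
    {"tx": 27.3,"ty": 4.6,"tz": 0,"roll": 0,"fingers": -1},
    {"tx": 27.3,"ty": 4.6,"tz": 0,"roll": 0,"fingers": -1},
    {"tx": 27.3,"ty": 4.6,"tz": 0,"roll": 0,"fingers": -1},
    {"tx": 27.3,"ty": 4.5,"tz": 0,"roll": 0,"fingers": -1}
  ],
  "newtons": 12
}}

```text
t: 34.82
tcp_pos: [0.6217, -0.0726, 0.2112]
orientation: [-3.141, 0.0, 0.277]
wrist_force: [0.9, 0.4, -3.1]
gripper_width: 0.036
grasp_force: 12.0
```

Emit:
{"op": "arm_command", "data": {
  "targets": [
    {"tx": 27.3,"ty": 4.5,"tz": 0,"roll": 0,"fingers": -1},
    {"tx": 0,"ty": 0,"tz": 0,"roll": 0,"fingers": -1},
    {"tx": 0,"ty": 0,"tz": 0,"roll": 0,"fingers": -1},
    {"tx": 0,"ty": 0,"tz": 0,"roll": 0,"fingers": -1}
  ]
}}

```text
t: 35.15
tcp_pos: [0.6477, -0.0696, 0.2103]
orientation: [-3.141, 0.002, 0.277]
wrist_force: [-0.3, -0.1, -3.2]
gripper_width: 0.036
grasp_force: 12.0
```

```bash
python3 -c "
from h import *
c=tilt();to(*S[2],.15)
"
```

```text
z -125 a 30.1 b 1.1 n 27
z -115 a 28.6 b 1.1 n 65
z -105 a 27.7 b 1.5 n 71
z -95 a 26.5 b 0.8 n 102
z -85 a 25.0 b 1.3 n 121
z -75 a 18.9 b 0.7 n 521
z -65 a 16.6 b 1.0 n 164
z -55 a 14.6 b 0.6 n 185
z -45 a 12.4 b 0.8 n 208
z -35 a 10.3 b 0.8 n 223
z -25 a 9.5 b 1.1 n 58
tcp [ 0.6477 -0.0696  0.2103] yaw 0.277 F [-0.3 -0.1 -3.2] w 0.0360 g 12.0
tx 22.1 ty 0.9 tz 60.9 yaw 0.27700431775773526 tcp [ 0.6475 -0.0697  0.2109]
```

Emit:
{"op": "arm_command", "data": {
  "targets": [
    {"tx": 0,"ty": 0,"tz": 13,"roll": 0,"fingers": -1},
    {"tx": 0,"ty": 0,"tz": 13,"roll": 0,"fingers": -1},
    {"tx": 4,"ty": 0,"tz": 3,"roll": 0,"fingers": -1},
    {"tx": 4,"ty": 0,"tz": 4,"roll": 0,"fingers": -1},
    {"tx": 5,"ty": 0,"tz": 4,"roll": 0,"fingers": -1},
    {"tx": 5,"ty": 0,"tz": 4,"roll": 0,"fingers": -1},
    {"tx": 3,"ty": 0,"tz": 5,"roll": 0,"fingers": -1},
    {"tx": 0,"ty": 0,"tz": 0,"roll": 0,"fingers": -1}
  ],
  "newtons": 4
}}

```text
t: 35.87
tcp_pos: [0.6692, -0.0635, 0.1645]
orientation: [-3.141, 0.001, 0.277]
wrist_force: [0.2, -0.9, -3.6]
gripper_width: 0.0361
grasp_force: 4.0
```

```bash
python3 -c "
from h import *
c=tilt();to(*S[2],.15)
"
```

```text
z -125 a 21.4 b 0.5 n 85
z -115 a 21.8 b -0.0 n 108
z -105 a 19.7 b 0.0 n 136
z -95 a 12.1 b 0.0 n 1064
z -85 a 4.5 b 0.8 n 272
z -75 a 6.3 b 0.8 n 270
z -65 a 5.7 b 0.9 n 116
z -55 a 5.2 b 1.4 n 127
z -45 a 5.3 b 0.8 n 124
z -35 a 5.5 b 1.1 n 33
tcp [ 0.6692 -0.0635  0.1645] yaw 0.277 F [ 0.2 -0.9 -3.6] w 0.0361 g 4.0
tx -0.2 ty 0.8 tz 14.9 yaw 0.2772443490466059 tcp [ 0.6689 -0.0637  0.1649]
```

Stake c is vertical and in its bore. Lower it, release, retreat, then look for the punches.

Emit:
{"op": "arm_command", "data": {
  "targets": [
    {"tx": 0,"ty": 0.5,"tz": 6,"roll": 0,"fingers": -1},
    {"tx": 0,"ty": 0,"tz": 6,"roll": 0,"fingers": -1},
    {"tx": 0,"ty": 0,"tz": 0,"roll": 0,"fingers": -1},
    {"tx": 0,"ty": 0,"tz": 0,"roll": 0,"fingers": 0.1},
    {"tx": 0,"ty": 0,"tz": 0,"roll": 0,"fingers": 0.1},
    {"tx": 0,"ty": 0,"tz": 0,"roll": 0,"fingers": 0.1},
    {"tx": 0,"ty": 0,"tz": -30,"roll": 0,"fingers": 0.2},
    {"tx": 0,"ty": 0,"tz": -35,"roll": 0,"fingers": 0.3}
  ]
}}

```text
t: 36.58
tcp_pos: [0.6668, -0.0645, 0.2163]
orientation: [-3.14, 0.007, 0.277]
wrist_force: [0.5, 1.0, 1.6]
gripper_width: 0.0546
grasp_force: 0.0
```

Emit:
{"op": "arm_command", "data": {
  "targets": [
    {"tx": -30,"ty": 0,"tz": -25,"roll": 0,"fingers": 1},
    {"tx": -35,"ty": 0,"tz": 0,"roll": 0,"fingers": 1},
    {"tx": -35,"ty": 20,"tz": 0,"roll": 0,"fingers": 1},
    {"tx": -10,"ty": 35,"tz": 0,"roll": 0,"fingers": 1},
    {"tx": 0,"ty": 35,"tz": 0,"roll": 0,"fingers": 1},
    {"tx": 0,"ty": 30,"tz": 0,"roll": 0,"fingers": 1},
    {"tx": 0,"ty": 0,"tz": 0,"roll": 0,"fingers": 1},
    {"tx": 0,"ty": 0,"tz": 0,"roll": 0,"fingers": 1}
  ]
}}

```text
t: 37.25
tcp_pos: [0.5955, -0.2114, 0.2432]
orientation: [-3.141, 0.001, 0.274]
wrist_force: [0.1, 0.4, 0.0]
gripper_width: 0.0874
grasp_force: 0.0
```

Run:
```python
from h import *
c=cap('wrist','w14.png');homecheck(c,2);homecheck(c,1);homecheck(c,0)
print(proj(c,(.667,-.245,.012)),proj(c,(.595,-.247,.012)))
P=cloud(c);hsv=cv2.cvtColor(c['img'],cv2.COLOR_BGR2HSV).astype(int)
m=(P[...,2]>.007)&(P[...,2]<.02)&(P[...,0]>.54)&(P[...,0]<.73)&(P[...,1]<-.15)&(P[...,1]>-.36)
n,l,st,ce=cv2.connectedComponentsWithStats(m.astype(np.uint8))
for i in range(1,n):
    if st[i,4]>60: q=P[l==i];print(ce[i].round(),st[i,4],np.round(rect(q),4),q[:,2].mean().round(4),hsv[l==i][:,0].mean())
```

```text
2 top z 0.1646 max 0.1748 centre [ 0.6688 -0.0661 35.6521 35.6    15.5206] 1094 -> home top face .160
1 top z 0.1612 max 0.1627 centre [6.68700e-01 2.44000e-02 3.65957e+01 3.80587e+01 3.02552e+01] 1101 -> home top face .160
0 top z 0.168 max 0.1718 centre [ 0.6682  0.1125 26.4565 25.2674 40.1389] 301 -> home top face .160
(np.float64(362.0232361723945), np.float64(132.76261605871593)) (np.float64(346.5723292365024), np.float64(189.27397048392586))
[410. 118.] 98 [ 0.6989 -0.3045 60.2534 25.5756 53.533 ] 0.0136 13.46938775510204
[356. 153.] 719 [ 0.6406 -0.2459 89.8448 13.568  71.35  ] 0.0125 12.400556328233657
[345. 186.] 717 [ 0.5981 -0.245  90.3419 13.1672 75.9352] 0.0124 10.474198047419804
```

View pics/w14.png

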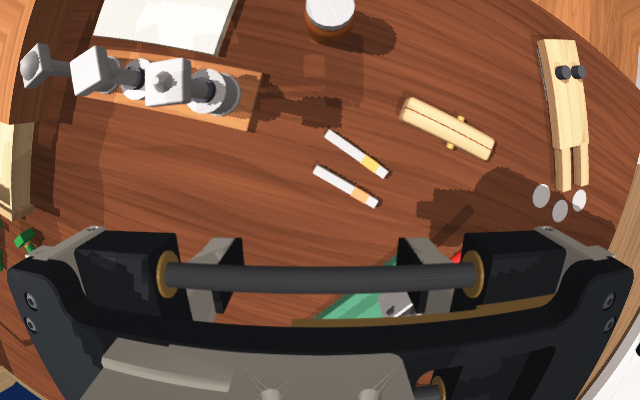

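All three stakes stand in the sockets: heads at (165,80), (92,70) and (37,65). Punch_1 (brass, pixel (356,153)) has been knocked towards punch_2 (copper, (345,186)). I'll take punch_1 first.

Emit:
{"op": "arm_command", "data": {
  "targets": [
    {"tx": 0,"ty": 0,"tz": 0,"roll": 0.1206,"fingers": 1},
    {"tx": 0,"ty": 0,"tz": 0,"roll": 0.1206,"fingers": 1},
    {"tx": 0,"ty": 0,"tz": 0,"roll": 0.1206,"fingers": 1},
    {"tx": 0,"ty": 0,"tz": 0,"roll": 0.1206,"fingers": 1},
    {"tx": 0,"ty": 0,"tz": 0,"roll": 0.1206,"fingers": 1},
    {"tx": 0,"ty": 0,"tz": 0,"roll": 0.1206,"fingers": 1},
    {"tx": 0,"ty": 0,"tz": 0,"roll": 0.1206,"fingers": 1},
    {"tx": 0,"ty": 0,"tz": 0,"roll": 0.1206,"fingers": 1}
  ]
}}

```text
t: 37.97
tcp_pos: [0.5958, -0.2084, 0.2438]
orientation: [-3.141, 0.0, -0.692]
wrist_force: [0.3, 0.2, 0.2]
gripper_width: 0.0877
grasp_force: 0.0
```

Emit:
{"op": "arm_command", "data": {
  "targets": [
    {"tx": 0,"ty": 0,"tz": 0,"roll": 0.1206,"fingers": -0.45},
    {"tx": 0,"ty": 0,"tz": 0,"roll": 0.1206,"fingers": -0.45},
    {"tx": 0,"ty": 0,"tz": 0,"roll": 0.1206,"fingers": -0.45},
    {"tx": 0,"ty": 0,"tz": 0,"roll": 0.1206,"fingers": -0.45},
    {"tx": 0,"ty": 0,"tz": 0,"roll": 0.1206,"fingers": -0.45},
    {"tx": 0,"ty": 0,"tz": 0,"roll": 0.1206,"fingers": -0.45},
    {"tx": 0,"ty": 0,"tz": 0,"roll": 0.1206,"fingers": -0.45},
    {"tx": 0,"ty": 0,"tz": 0,"roll": 0.1206,"fingers": -0.45}
  ]
}}

```text
t: 38.63
tcp_pos: [0.5957, -0.2085, 0.2438]
orientation: [3.142, 0.0, -1.657]
wrist_force: [0.1, -0.5, -0.4]
gripper_width: 0.0399
grasp_force: 0.0
```

Emit:
{"op": "arm_command", "data": {
  "targets": [
    {"tx": 0,"ty": 0,"tz": 0,"roll": 0.1206,"fingers": -0.45},
    {"tx": 0,"ty": 0,"tz": 0,"roll": 0.1206,"fingers": -0.45},
    {"tx": 9,"ty": -27,"tz": 25,"roll": 0,"fingers": -0.45},
    {"tx": 9,"ty": -27,"tz": 35,"roll": 0,"fingers": -0.45},
    {"tx": 0,"ty": 0,"tz": 40,"roll": 0,"fingers": -0.45},
    {"tx": 0,"ty": 0,"tz": 40,"roll": 0,"fingers": -0.45},
    {"tx": 0,"ty": 0,"tz": 0,"roll": 0,"fingers": -0.45},
    {"tx": 0,"ty": 0,"tz": 0,"roll": 0,"fingers": -0.45}
  ]
}}

```text
t: 39.3
tcp_pos: [0.6383, -0.2416, 0.1048]
orientation: [3.137, -0.001, -1.892]
wrist_force: [1.3, -0.1, 1.0]
gripper_width: 0.0242
grasp_force: 0.0
```

Run:
```python
from h import *
to(.6406,-.2459,.019,-1.896); print(status.get_state()['gripper_width'])
```

```text
roll 0.004
tx 3.3 ty -3.5 tz 85.8 yaw -1.896 tcp [ 0.6383 -0.2416  0.1048]
0.024215631825937597
```

Emit:
{"op": "arm_command", "data": {
  "targets": [
    {"tx": 3,"ty": 0,"tz": 30,"roll": 0,"fingers": -0.45},
    {"tx": 0,"ty": 0,"tz": 25,"roll": 0,"fingers": -0.45},
    {"tx": 0,"ty": 0,"tz": 10,"roll": 0,"fingers": -0.45},
    {"tx": 0,"ty": 0,"tz": 0,"roll": 0,"fingers": -0.45},
    {"tx": 0,"ty": 0,"tz": 0,"roll": 0,"fingers": -0.45}
  ]
}}

```text
t: 39.72
tcp_pos: [0.6401, -0.2455, 0.0438]
orientation: [-3.139, -0.0, -1.892]
wrist_force: [0.1, -0.1, 1.0]
gripper_width: 0.0242
grasp_force: 0.0
```

Run:
```python
from h import *
to(.6406,-.2459,.019,-1.896); print(status.get_state()['wrist_force'])
```

```text
roll 0.004
tx 0.3 ty -0.6 tz 24.8 yaw -1.896 tcp [ 0.6401 -0.2455  0.0438]
[ 0.14511095 -0.10521429  1.01201763]
```

Emit:
{"op": "arm_command", "data": {
  "targets": [
    {"tx": 0,"ty": -0.5,"tz": 15,"roll": 0,"fingers": -0.45},
    {"tx": 0,"ty": 0,"tz": 9.5,"roll": 0,"fingers": -0.45},
    {"tx": 0,"ty": 0,"tz": 0,"roll": 0,"fingers": -0.45},
    {"tx": 0,"ty": 0,"tz": 0,"roll": 0,"fingers": -1},
    {"tx": 0,"ty": 0,"tz": 0,"roll": 0,"fingers": -1},
    {"tx": 0,"ty": 0,"tz": 0,"roll": 0,"fingers": -1},
    {"tx": 0,"ty": 0,"tz": 0,"roll": 0,"fingers": -1}
  ],
  "newtons": 20
}}

```text
t: 40.3
tcp_pos: [0.6394, -0.2457, 0.0177]
orientation: [-3.141, 0.0, -1.893]
wrist_force: [-0.4, 0.6, 4.6]
gripper_width: 0.0114
grasp_force: 20.0
```

Emit:
{"op": "arm_command", "data": {
  "targets": [
    {"tx": 0,"ty": 0,"tz": -20,"roll": 0,"fingers": -1},
    {"tx": 0,"ty": 0,"tz": -35,"roll": 0,"fingers": -1},
    {"tx": 0,"ty": 0,"tz": -40,"roll": 0,"fingers": -1},
    {"tx": 0,"ty": 0,"tz": -40,"roll": 0,"fingers": -1},
    {"tx": 0,"ty": 0,"tz": -40,"roll": 0,"fingers": -1},
    {"tx": 0,"ty": 0,"tz": -40,"roll": -0.11,"fingers": -1},
    {"tx": 0,"ty": 0,"tz": -15,"roll": -0.11,"fingers": -1},
    {"tx": 0,"ty": 0,"tz": 0,"roll": -0.106,"fingers": -1}
  ]
}}

```text
t: 40.97
tcp_pos: [0.6411, -0.2464, 0.2533]
orientation: [-3.133, -0.002, -1.562]
wrist_force: [-0.1, -0.7, -0.6]
gripper_width: 0.0118
grasp_force: 20.0
```

Run:
```python
from h import *
to(.51,.36,.25,-1.57); print(status.get_state()['gripper_width'])
c=cap('top');P=cloud(c)
f=(abs(P[...,2]-.022)<.006)&(P[...,0]>.40)&(P[...,0]<.62)&(P[...,1]>.25)&(P[...,1]<.49)
print('floor',rect(P[f]),f.sum(),cv2.boxPoints(cv2.minAreaRect((P[f][:,:2]*1000).astype(np.float32))).round().tolist())
f=(abs(P[...,2]-.085)<.006)&(P[...,0]>.5)&(P[...,1]>.2)&(P[...,1]<.52)
print('cab',rect(P[f]),cv2.boxPoints(cv2.minAreaRect((P[f][:,:2]*1000).astype(np.float32))).round().tolist())
```

```text
roll 0.008
tx -606.5 ty 130.6 tz 3.3 yaw -1.57 tcp [ 0.6411 -0.2464  0.2533]
0.011801074620963966
floor (0.51628564453125, 0.36865350341796876, 209.62806701660156, 196.95095825195312, 87.10964965820312) 1888 [[413.0, 269.0], [609.0, 259.0], [620.0, 468.0], [423.0, 478.0]]
cab (0.6956834716796875, 0.3662152099609375, 221.8208465576172, 228.08140563964844, 87.75122833251953) [[577.0, 260.0], [805.0, 251.0], [814.0, 473.0], [586.0, 482.0]]
```

Emit:
{"op": "arm_command", "data": {
  "targets": [
    {"tx": -38.7,"ty": 7.2,"tz": 0,"roll": 0,"fingers": -1},
    {"tx": -38.7,"ty": 7.2,"tz": 0,"roll": 0,"fingers": -1},
    {"tx": -38.7,"ty": 7.2,"tz": 0,"roll": 0,"fingers": -1},
    {"tx": -38.7,"ty": 7.2,"tz": 0,"roll": 0,"fingers": -1},
    {"tx": -38.7,"ty": 7.2,"tz": 0,"roll": 0,"fingers": -1},
    {"tx": -38.7,"ty": 7.2,"tz": 0,"roll": 0,"fingers": -1},
    {"tx": -38.7,"ty": 7.2,"tz": 0,"roll": 0,"fingers": -1},
    {"tx": -38.7,"ty": 7.2,"tz": 0,"roll": 0,"fingers": -1}
  ]
}}

```text
t: 41.68
tcp_pos: [0.5793, 0.0653, 0.2461]
orientation: [3.14, -0.0, -1.571]
wrist_force: [1.0, 0.4, -1.4]
gripper_width: 0.0116
grasp_force: 20.0
```

Emit:
{"op": "arm_command", "data": {
  "targets": [
    {"tx": -38.7,"ty": 7.2,"tz": 0,"roll": 0,"fingers": -1},
    {"tx": -38.7,"ty": 7.2,"tz": 0,"roll": 0,"fingers": -1},
    {"tx": -38.7,"ty": 7.2,"tz": 0,"roll": 0,"fingers": -1},
    {"tx": -38.7,"ty": 7.2,"tz": 0,"roll": 0,"fingers": -1},
    {"tx": -38.7,"ty": 7.2,"tz": 0,"roll": 0,"fingers": -1},
    {"tx": -38.7,"ty": 7.2,"tz": 0,"roll": 0,"fingers": -1},
    {"tx": -38.7,"ty": 7.2,"tz": 0,"roll": 0,"fingers": -1},
    {"tx": -38.7,"ty": 7.2,"tz": 0,"roll": 0,"fingers": -1}
  ]
}}

```text
t: 42.35
tcp_pos: [0.5208, 0.3746, 0.246]
orientation: [3.14, -0.001, -1.57]
wrist_force: [0.9, -0.1, -0.5]
gripper_width: 0.0118
grasp_force: 20.0
```

Emit:
{"op": "arm_command", "data": {
  "targets": [
    {"tx": 0,"ty": 0,"tz": 0,"roll": 0,"fingers": -1},
    {"tx": 0,"ty": 0,"tz": 0,"roll": 0,"fingers": -1},
    {"tx": 0,"ty": 0,"tz": 0,"roll": 0,"fingers": -1}
  ]
}}

```text
t: 42.6
tcp_pos: [0.5214, 0.3729, 0.2457]
orientation: [3.14, -0.002, -1.569]
wrist_force: [0.7, -1.0, -0.6]
gripper_width: 0.0118
grasp_force: 20.0
```

Run:
```python
from h import *
to(.525,.372,.055); print(status.get_state()['gripper_width'])
c=cap('wrist','w15.png');P=cloud(c)
f=(abs(P[...,2]-.022)<.004)&(P[...,0]>.40)&(P[...,0]<.6)&(P[...,1]>.25)&(P[...,1]<.49)
q=P[f]; print('floor',np.percentile(q,[3,97],axis=0).round(3),len(q))
f=(P[...,2]>.055)&(P[...,2]<.08)&(P[...,0]>.40)&(P[...,0]<.58)&(P[...,1]>.25)&(P[...,1]<.49)
q=P[f]; print('walls',np.percentile(q,[3,97],axis=0).round(3),len(q))
```

```text
tx 1.0 ty -3.6 tz 190.7 yaw -1.5685273344292399 tcp [0.5214 0.3729 0.2457]
0.011783804766828677
floor [[0.445 0.286 0.021]
 [0.59  0.435 0.024]] 14910
walls [[0.421 0.274 0.058]
 [0.561 0.415 0.074]] 3837
```

View pics/w15.png

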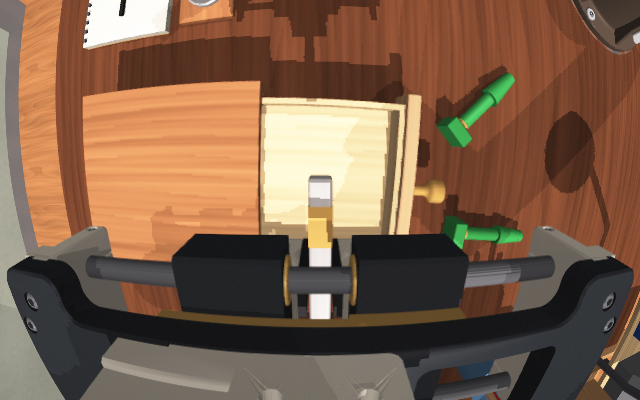

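The view shows punch_1 held over the drawer floor at (320,200), with the drawer front at (410,165) and the carcass edge at (262,165).

Emit:
{"op": "arm_command", "data": {
  "targets": [
    {"tx": 0,"ty": -2,"tz": 40,"roll": 0,"fingers": -1},
    {"tx": 0,"ty": 0,"tz": 40,"roll": 0,"fingers": -1},
    {"tx": 0,"ty": 0,"tz": 40,"roll": 0,"fingers": -1},
    {"tx": 0,"ty": 0,"tz": 40,"roll": 0,"fingers": -1},
    {"tx": 0,"ty": 0,"tz": 20,"roll": 0,"fingers": -1},
    {"tx": 0,"ty": 0,"tz": 14,"roll": 0,"fingers": -1},
    {"tx": 0,"ty": 0,"tz": 0,"roll": 0,"fingers": -1},
    {"tx": 0,"ty": 0,"tz": 0,"roll": 0,"fingers": -1}
  ]
}}

```text
t: 43.32
tcp_pos: [0.5243, 0.3718, 0.0525]
orientation: [3.141, -0.001, -1.569]
wrist_force: [-0.5, 0.0, -0.7]
gripper_width: 0.012
grasp_force: 20.0
```

Emit:
{"op": "arm_command", "data": {
  "targets": [
    {"tx": 0,"ty": 0,"tz": 0,"roll": 0,"fingers": -0.4},
    {"tx": 0,"ty": 0,"tz": 0,"roll": 0,"fingers": -0.4},
    {"tx": 0,"ty": 0,"tz": 0,"roll": 0,"fingers": -0.4},
    {"tx": 0,"ty": 0,"tz": -30,"roll": 0,"fingers": -0.4},
    {"tx": 0,"ty": 0,"tz": -40,"roll": 0,"fingers": -0.4},
    {"tx": 0,"ty": 0,"tz": -40,"roll": 0,"fingers": -0.4},
    {"tx": 0,"ty": 0,"tz": -40,"roll": 0,"fingers": -0.4},
    {"tx": 0,"ty": 0,"tz": -44,"roll": 0,"fingers": -0.4}
  ]
}}

```text
t: 43.98
tcp_pos: [0.5237, 0.3729, 0.2475]
orientation: [-3.141, 0.001, -1.568]
wrist_force: [1.1, 1.0, -0.2]
gripper_width: 0.0262
grasp_force: 0.0
```

```bash
cat > p2.py <<'E'
from h import *
c=cap('wrist');P=cloud(c)
def comps(m,mn=60):
    n,l,st,ce=cv2.connectedComponentsWithStats(m.astype(np.uint8))
    for i in range(1,n):
        if st[i,4]>mn: q=P[l==i];print(ce[i].round(),st[i,4],np.round(rect(q),4),q[:,2].mean().round(4))
E
python3 - <<'E'
from p2 import *
comps((P[...,2]>.028)&(P[...,2]<.045)&(P[...,0]>.45)&(P[...,0]<.57)&(P[...,1]>.285)&(P[...,1]<.455))
# punch2 from top
c=cap('top');P=cloud(c)
comps((P[...,2]>.006)&(P[...,2]<.02)&(P[...,0]>.52)&(P[...,0]<.72)&(P[...,1]<-.17)&(P[...,1]>-.32),20)
to(.598,-.245,.1,75.9*np.pi/180-np.pi)
E
```

```text
[319. 183.] 763 [ 0.5259  0.3729 89.192  11.6649 89.9572] 0.0345
[395. 193.] 86 [ 0.4403  0.3784 16.6452  8.484  28.256 ] 0.0524
roll 0.25
tx 584.4 ty -220.1 tz 154.5 yaw -1.8168877513260968 tcp [0.5269 0.3754 0.2545]
```

Punch_1 lies flat in the drawer. Going back for punch_2.

Emit:
{"op": "arm_command", "data": {
  "targets": [
    {"tx": 38.7,"ty": -4,"tz": 0,"roll": 0,"fingers": -0.4},
    {"tx": 38.7,"ty": -4,"tz": 0,"roll": 0,"fingers": -0.4},
    {"tx": 38.7,"ty": -4,"tz": 0,"roll": 0,"fingers": -0.4},
    {"tx": 38.7,"ty": -4,"tz": 0,"roll": 0,"fingers": -0.4},
    {"tx": 38.7,"ty": -4,"tz": 0,"roll": 0,"fingers": -0.4},
    {"tx": 38.7,"ty": -4,"tz": 0,"roll": 0,"fingers": -0.4},
    {"tx": 38.7,"ty": -4,"tz": 0,"roll": 0,"fingers": -0.4},
    {"tx": 38.7,"ty": -4,"tz": 0,"roll": 0,"fingers": -0.4}
  ]
}}

```text
t: 44.75
tcp_pos: [0.5569, 0.062, 0.2456]
orientation: [-3.139, 0.001, -1.567]
wrist_force: [1.3, 0.4, -0.1]
gripper_width: 0.0263
grasp_force: 0.0
```

Emit:
{"op": "arm_command", "data": {
  "targets": [
    {"tx": 38.7,"ty": -4,"tz": 0,"roll": 0,"fingers": -0.4},
    {"tx": 38.7,"ty": -4,"tz": 0,"roll": 0,"fingers": -0.4},
    {"tx": 38.7,"ty": -4,"tz": 0,"roll": 0,"fingers": -0.4},
    {"tx": 38.7,"ty": -4,"tz": 0,"roll": 0,"fingers": -0.4},
    {"tx": 30,"ty": -4,"tz": 0,"roll": 0,"fingers": -0.4},
    {"tx": 30,"ty": -4,"tz": 0,"roll": 0,"fingers": -0.4},
    {"tx": 0,"ty": 0,"tz": 0,"roll": 0.125,"fingers": -0.4},
    {"tx": 0,"ty": 0,"tz": 0,"roll": 0.124,"fingers": -0.4}
  ]
}}

```text
t: 45.42
tcp_pos: [0.5816, -0.1531, 0.245]
orientation: [-3.14, 0.0, -1.825]
wrist_force: [-0.4, 0.3, -0.8]
gripper_width: 0.0257
grasp_force: 0.0
```

Emit:
{"op": "arm_command", "data": {
  "targets": [
    {"tx": 0,"ty": 0,"tz": 0,"roll": 0,"fingers": -0.3},
    {"tx": 0,"ty": 0,"tz": 0,"roll": 0,"fingers": -0.3}
  ]
}}

```text
t: 45.58
tcp_pos: [0.5817, -0.1512, 0.2451]
orientation: [-3.14, 0.0, -1.813]
wrist_force: [0.2, 1.0, 0.2]
gripper_width: 0.0304
grasp_force: 0.0
```

Run:
```python
from p2 import *
comps((P[...,2]>.007)&(P[...,2]<.02)&(P[...,0]>.5)&(P[...,0]<.72)&(P[...,1]<-.15)&(P[...,1]>-.36))
to(.598,-.245,.06,75.9*np.pi/180-np.pi)
```

```text
[333.  21.] 167 [ 0.519  -0.3404  6.5833 45.3412 57.5888] 0.0155
[201.  74.] 243 [ 0.6937 -0.3195 82.6586 21.0461 67.9468] 0.0141
[289. 110.] 745 [ 0.5975 -0.2454 89.455  12.9679 75.5549] 0.0124
roll 0.005
tx 87.3 ty -38.7 tz 185.0 yaw -1.8168877513260968 tcp [ 0.5817 -0.1509  0.245 ]
```

Emit:
{"op": "arm_command", "data": {
  "targets": [
    {"tx": 30,"ty": -13,"tz": 0,"roll": 0.005,"fingers": -0.3},
    {"tx": 30,"ty": -13,"tz": 25,"roll": 0,"fingers": -0.3},
    {"tx": 27.5,"ty": -12.5,"tz": 30,"roll": 0,"fingers": -0.3},
    {"tx": 0,"ty": 0,"tz": 40,"roll": 0,"fingers": -0.3},
    {"tx": 0,"ty": 0,"tz": 40,"roll": 0,"fingers": -0.3},
    {"tx": 0,"ty": 0,"tz": 15,"roll": 0,"fingers": -0.3},
    {"tx": 0,"ty": 0,"tz": 0,"roll": 0,"fingers": -0.3},
    {"tx": 0,"ty": 0,"tz": 0,"roll": 0,"fingers": -0.3}
  ]
}}

```text
t: 46.3
tcp_pos: [0.5974, -0.2444, 0.095]
orientation: [3.141, -0.001, -1.818]
wrist_force: [1.1, -1.1, 0.1]
gripper_width: 0.0304
grasp_force: 0.0
```

Emit:
{"op": "arm_command", "data": {
  "targets": [
    {"tx": 0,"ty": 0,"tz": 0,"roll": 0,"fingers": -0.3}
  ]
}}

```text
t: 46.38
tcp_pos: [0.5989, -0.2446, 0.0971]
orientation: [-3.139, -0.0, -1.819]
wrist_force: [-0.3, -0.6, 0.2]
gripper_width: 0.0305
grasp_force: 0.0
```

Run:
```python
from h import *
to(.5977,-.2452,.0185,-1.82)
```

```text
roll 0.001
tx 0.9 ty 1.0 tz 78.6 yaw -1.82 tcp [ 0.5989 -0.2446  0.0971]
```

Emit:
{"op": "arm_command", "data": {
  "targets": [
    {"tx": 1,"ty": 0.5,"tz": 35,"roll": 0,"fingers": -0.3},
    {"tx": 0,"ty": 0,"tz": 28,"roll": 0,"fingers": -0.3},
    {"tx": 0,"ty": 0,"tz": 15,"roll": 0,"fingers": -0.3},
    {"tx": 0,"ty": 0,"tz": 0,"roll": 0,"fingers": -0.3},
    {"tx": 0,"ty": 0,"tz": 0,"roll": 0,"fingers": -1},
    {"tx": 0,"ty": 0,"tz": 0,"roll": 0,"fingers": -1},
    {"tx": 0,"ty": 0,"tz": 0,"roll": 0,"fingers": -1},
    {"tx": 0,"ty": 0,"tz": 0,"roll": 0,"fingers": -1}
  ],
  "newtons": 20
}}

```text
t: 47.05
tcp_pos: [0.5974, -0.2456, 0.0185]
orientation: [-3.139, 0.0, -1.821]
wrist_force: [-0.6, 2.5, 5.9]
gripper_width: 0.0118
grasp_force: 20.0
```

Emit:
{"op": "arm_command", "data": {
  "targets": [
    {"tx": 0,"ty": 0,"tz": 0,"roll": 0,"fingers": -1},
    {"tx": 0,"ty": 0,"tz": -25,"roll": 0,"fingers": -1},
    {"tx": 0,"ty": 0,"tz": -40,"roll": 0,"fingers": -1},
    {"tx": 0,"ty": 0,"tz": -40,"roll": 0,"fingers": -1},
    {"tx": 0,"ty": 0,"tz": -40,"roll": 0,"fingers": -1},
    {"tx": 0,"ty": 0,"tz": -40,"roll": -0.124,"fingers": -1},
    {"tx": 0,"ty": 0,"tz": -40,"roll": -0.126,"fingers": -1},
    {"tx": 0,"ty": 0,"tz": 0,"roll": 0,"fingers": -1}
  ]
}}

```text
t: 47.72
tcp_pos: [0.6001, -0.247, 0.2523]
orientation: [-3.128, -0.004, -1.564]
wrist_force: [1.3, -1.6, -0.4]
gripper_width: 0.0117
grasp_force: 20.0
```

Run:
```python
from h import *
to(.487,.373,.055); print(status.get_state()['gripper_width'])
```

```text
tx -620.8 ty 108.7 tz 197.3 yaw -1.5637257363198271 tcp [ 0.6001 -0.247   0.2523]
0.011684572133344385
```

Emit:
{"op": "arm_command", "data": {
  "targets": [
    {"tx": -38.8,"ty": 6.8,"tz": 0,"roll": 0,"fingers": -1},
    {"tx": -38.8,"ty": 6.8,"tz": 0,"roll": 0,"fingers": -1},
    {"tx": -38.8,"ty": 6.8,"tz": 0,"roll": 0,"fingers": -1},
    {"tx": -38.8,"ty": 6.8,"tz": 0,"roll": 0,"fingers": -1},
    {"tx": -38.8,"ty": 6.8,"tz": 0,"roll": 0,"fingers": -1},
    {"tx": -38.8,"ty": 6.8,"tz": 0,"roll": 0,"fingers": -1},
    {"tx": -38.8,"ty": 6.8,"tz": 0,"roll": 0,"fingers": -1},
    {"tx": -38.8,"ty": 6.8,"tz": 0,"roll": 0,"fingers": -1}
  ]
}}

```text
t: 48.38
tcp_pos: [0.5419, 0.0667, 0.2422]
orientation: [-3.141, 0.0, -1.573]
wrist_force: [0.8, 0.8, -0.9]
gripper_width: 0.0114
grasp_force: 20.0
```

Emit:
{"op": "arm_command", "data": {
  "targets": [
    {"tx": -38.8,"ty": 6.8,"tz": 0,"roll": 0,"fingers": -1},
    {"tx": -38.8,"ty": 6.8,"tz": 0,"roll": 0,"fingers": -1},
    {"tx": -38.8,"ty": 6.8,"tz": 0,"roll": 0,"fingers": -1},
    {"tx": -38.8,"ty": 6.8,"tz": 0,"roll": 0,"fingers": -1},
    {"tx": -38.8,"ty": 6.8,"tz": 0,"roll": 0,"fingers": -1},
    {"tx": -38.8,"ty": 6.8,"tz": 0,"roll": 0,"fingers": -1},
    {"tx": -38.8,"ty": 6.8,"tz": 0,"roll": 0,"fingers": -1},
    {"tx": -38.8,"ty": 6.8,"tz": 0,"roll": 0,"fingers": -1}
  ]
}}

```text
t: 49.05
tcp_pos: [0.488, 0.3773, 0.2422]
orientation: [-3.141, 0.0, -1.573]
wrist_force: [1.4, -0.1, -0.7]
gripper_width: 0.0117
grasp_force: 20.0
```

Emit:
{"op": "arm_command", "data": {
  "targets": [
    {"tx": 0,"ty": 0,"tz": 0,"roll": 0,"fingers": -1},
    {"tx": 0,"ty": 0,"tz": 0,"roll": 0,"fingers": -1},
    {"tx": 0,"ty": 0,"tz": 0,"roll": 0,"fingers": -1}
  ]
}}

```text
t: 49.3
tcp_pos: [0.4885, 0.3754, 0.2416]
orientation: [3.141, -0.001, -1.572]
wrist_force: [-0.5, 0.1, -1.5]
gripper_width: 0.0119
grasp_force: 20.0
```

Run:
```python
from h import *
to(.487,.373,.055); print(status.get_state()['gripper_width'])
```

```text
tx 2.4 ty 1.5 tz 186.6 yaw -1.572174525952864 tcp [0.4885 0.3754 0.2416]
0.011861773357234309
```

Emit:
{"op": "arm_command", "data": {
  "targets": [
    {"tx": 2,"ty": 1,"tz": 40,"roll": 0,"fingers": -1},
    {"tx": 0,"ty": 0,"tz": 40,"roll": 0,"fingers": -1},
    {"tx": 0,"ty": 0,"tz": 40,"roll": 0,"fingers": -1},
    {"tx": 0,"ty": 0,"tz": 40,"roll": 0,"fingers": -1},
    {"tx": 0,"ty": 0,"tz": 15,"roll": 0,"fingers": -1},
    {"tx": 0,"ty": 0,"tz": 11,"roll": 0,"fingers": -1},
    {"tx": 0,"ty": 0,"tz": 0,"roll": 0,"fingers": -1},
    {"tx": 0,"ty": 0,"tz": 0,"roll": 0,"fingers": -1}
  ]
}}

```text
t: 49.97
tcp_pos: [0.4886, 0.3732, 0.0569]
orientation: [-3.141, 0.0, -1.573]
wrist_force: [-0.4, -0.6, -0.2]
gripper_width: 0.0116
grasp_force: 20.0
```

Emit:
{"op": "arm_command", "data": {
  "targets": [
    {"tx": 0,"ty": 0,"tz": 0,"roll": 0,"fingers": -0.5},
    {"tx": 0,"ty": 0,"tz": 0,"roll": 0,"fingers": -0.5},
    {"tx": 0,"ty": 0,"tz": 0,"roll": 0,"fingers": -0.5},
    {"tx": 0,"ty": 0,"tz": -30,"roll": 0,"fingers": -0.5},
    {"tx": 0,"ty": 0,"tz": -40,"roll": 0,"fingers": -0.5},
    {"tx": 0,"ty": 0,"tz": -40,"roll": 0,"fingers": -0.5},
    {"tx": 0,"ty": 0,"tz": -40,"roll": 0,"fingers": -0.5},
    {"tx": 0,"ty": 0,"tz": -40,"roll": 0,"fingers": -0.5}
  ]
}}

```text
t: 50.63
tcp_pos: [0.4877, 0.3733, 0.2494]
orientation: [-3.14, 0.002, -1.572]
wrist_force: [0.8, 1.3, -0.4]
gripper_width: 0.0219
grasp_force: 0.0
```

Emit:
{"op": "arm_command", "data": {
  "targets": [
    {"tx": 0,"ty": 0,"tz": 0,"roll": 0,"fingers": -0.5},
    {"tx": 0,"ty": 0,"tz": 0,"roll": 0,"fingers": -0.5}
  ]
}}

```text
t: 50.8
tcp_pos: [0.4888, 0.3746, 0.2505]
orientation: [-3.137, 0.006, -1.572]
wrist_force: [-0.5, -0.6, -0.7]
gripper_width: 0.022
grasp_force: 0.0
```

Run:
```python
from p2 import *
comps((P[...,2]>.028)&(P[...,2]<.06)&(P[...,0]>.447)&(P[...,0]<.57)&(P[...,1]>.285)&(P[...,1]<.455))
homecheck(c,0);homecheck(c,1)
s=cap('scene'); im=cv2.resize(s['img'][120:360,150:470],None,fx=2.5,fy=2.5); cv2.imwrite('pics/fin.png',im)
P=cloud(s);q=P[(np.hypot(P[...,0]-.3615,P[...,1]+.2913)<.012)]; print(np.percentile(q[:,2],[5,50,95]))
```

```text
[290. 179.] 802 [ 0.5261  0.372  12.848  88.3924  0.4849] 0.0344
[320. 181.] 809 [4.90700e-01 3.74200e-01 1.21647e+01 8.94843e+01 8.07000e-02] 0.0344
0 nothing
1 nothing
[0.03953832 0.08067143 0.09153945]
```

View pics/fin.png

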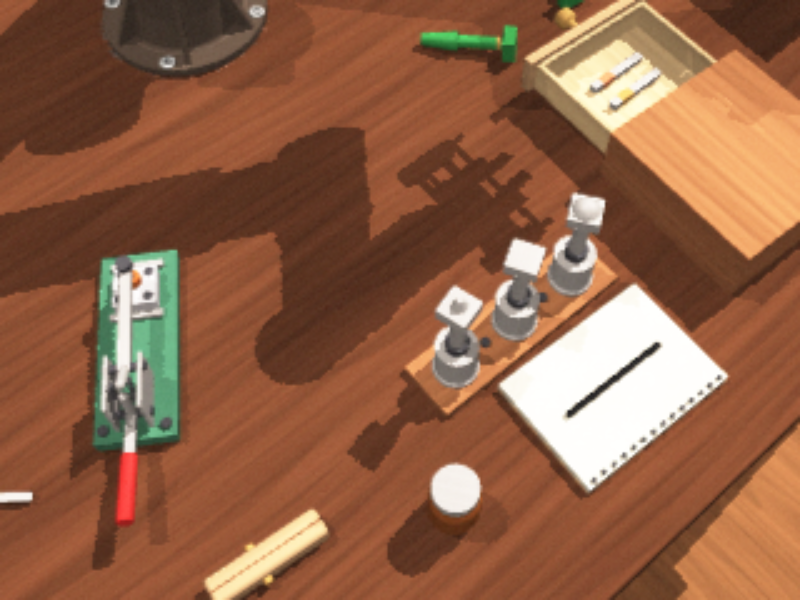

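The last view shows the handle shut at (127,490) with the arm over the block at (135,285). The three stakes are upright at (457,345), (518,290) and (577,245), both punches are in the drawer at (628,80), and the bystanders look undisturbed. The robot is clear, so I'm handing in.

```bash
python3 -c "
from plant import order
print(order.hand_in())"
```

```text
the job is handed in; nothing more can be done
None
```

I handed the job in, but it returned no verdict: the block is clamped in the bed with the handle at its stop, all three stakes stand home in the holder, both punches lie flat in the open drawer, and the bystanders look undisturbed; I could not measure the pad force.

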